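Load the sample-plate feeder and lock its key block

ROBOT

A 6-joint arm with a two-finger parallel gripper is mounted at the origin on a cart in front of the work surface, level with it; the furniture and walls round the work are solid. World frame = base frame: x ahead of the robot, y to its left, z up, the work surface at z = 0. Lengths are in m, angles in rad, forces in N, time in s.
With the tool pointing down it reaches from about 0.35 to 0.775 m from the base axis. Payload 5.5 kg.
Tool frame: the origin (TCP) lies midway between the tips of the shut fingers; the grasp point (between the pads) lies 19 mm behind it; z points along the fingers, y is the direction in which the jaws open and shut (so a half turn about z gives the same grasp; the last joint's range is limited). The gripper opens to 85 mm and grips with 20 to 120 N. Pads are 22 mm wide; open, the fingers measure 114 mm over their backs; the gripper's body (76 mm by 85 mm) begins 54 mm behind the grasp point. The pads swing forward as they close: fully open they stand 13 mm farther back than shut.
Start: joints at [1.184, 0.313, 0.046, 1.304, 0, 1.431], TCP at [0.14, 0.558, 0.231] pointing down, gripper open.
Joint ranges: [-2.76, 2.76], [-0.86, 1.69], [-1.03, 1.26], [-2.2, 2.34], [-1.47, 1.5], [-3.14, 3.14]. Speed limits (rad/s): [2.57, 2.57, 3.14, 3.14, 3.14, 3.14].

INTERFACE

Orientations are given as a unit quaternion [w, x, y, z].
In Python, from workcell import env gives the robot as it stands.
- The arm moves only by the shell command python3 -m pendant 'ROWS' [FORCE]. ROWS is JSON, a list of rows, each a list of 3 entries, a list of its own where there are three numbers: the shift along the tool's x, y, z each as a share of 20 mm, from -1 to 1, then the turn about the tool's z as a share of 6 degrees, from -1 to 1, then the closure, from -1 (fully open) to 1 (shut). In form: [[[tx, ty, tz], turn, claw], ...]. A call has 1 to 12 rows; each row shifts and turns the commanded pose from where the row before left it, along the tool's axes as they then stand; what a row does not reach is not made up. A row lasts 1/8 s, in which the tool goes at most 62.5 mm and 10.7 degrees, less where a joint would pass 70% of its speed; a pose out of reach is approached as far as the arm can. A call with a number of a shift or a turn outside -1 to 1 is refused whole. A call with a gripper value outside its range is refused whole. The fingers move at their own pace and stop on an object; FORCE is the grip in N (left out, the last holds). Time passes only in rows, so rows that do not move let the fingers close. It gives the time, the measured TCP pose, the force and the opening at its end, in the units of the state.
- env.get_state(): the state, without advancing time (a new reading comes with each control period).
- env.read_camera(name): name is "scene" or "top" or "wrist"; returns a dict with "color" (400x640x3 uint8, blue, green, red), "mtx" (3x3 intrinsics, pixels), "view" (4x4, takes a point from world to camera coordinates). Camera axes: x right, y down, z forward; pixel columns grow to the right and rows downward; lengths in m; the calibration is good to about 2 mm. A picture is of the moment at which its call begins. There is no depth.
- env.hand_in(): hands the job in, once; it reports no verdict.
Trained networks look in the newest picture that a camera, given by its name, has taken for a name from the list of things; names that differ only in an ending like _2 or _b are one class to them, and where a whole thing is asked for, a point or a joint stands for the part that bears it (a point fixed in the world has none). Each returns a list of dicts, best first, with "p" (0 to 1); they miss things now and then, are a little off and sometimes report something else, mostly with a low value. They report only what shows in the picture. A call takes as long as a camera call. They do not tell look-alikes from the thing itself.
- env.boxes_of(camera, thing): "location" ([column, row] in pixels, amid what is visible of it).
- env.cut_out(camera, thing): "region" (400x640 bool, what is visible of it) and "location" ([column, row] in pixels, amid what is visible of it).
The state is a dict: "clock": time; "joint_pos": joint angles; "qvel": joint speeds; "tau": joint torques, N m; "tcp_pos": TCP position; "orientation": TCP orientation; "wrist_force": force on the tool from outside, world axes, zero at the start; "ft_torque": the same for the moment, N m; "finger_gap": finger opening in m.
Only numpy, scipy, OpenCV 4.12 (cv2) and the standard library are available. Lean on these libraries where they do the work, as an engineer would, in place of code of your own. Each camera call takes 0.05 s, during which the arm holds its last target.

TASK

Load the feeder for a run: work every sample plate out of its bin cell (it has to be tilted out, the edge nearer to you first, because a ledge covers the far end) and press the plates one by one into the feeder's spring-loaded column until each is caught under its spring catches. Also drop the yellow key block into the feeder's pocket so that it stands fully home, and last of all, with the plates and the block in, swing the red lever fully shut over the block; leave the bottle and the timer standing beside the work as they are.

Things in the scene. Friction and masses are not known exactly. Their poses are not given: they have to be found in the camera images.
- plate_bin: fixed grey and blue bin, 104 x 206 mm; origin: centre of its underside, on the worktop; its +x points roughly towards the robot. Three equal cells at y = -72, 0, +72 mm, each with at most one plate lying flat, its x along the bin's x: a plate cannot come out level. Floor beside the beds at z = 5 mm, open to fingers at both sides of a plate from x = -16 mm to the +x end.
- bin_bed (a point): centre of the middle cell's bed, on which a plate's underside lies: 12 mm above the worktop, bed 80 x 26 mm; axes as the bin's; the other cells' beds are 72 mm either side in y
- bin_ledge (a point): lower outer edge of the middle cell's ledge (34 mm high, 28 mm to -x of the bed's centre; ledge top at 38 mm). It roofs the cell's -x (far) end, from here to the end wall, inner face 40 mm to -x of the bed's centre. Cheeks stand from the wall to x = -16 mm, inner faces 20 mm either side of the cell's middle.
- bin_stop (a point): top of the stop at the +x (robot's) end of the middle cell, 46 mm high, 30 mm wide, 4 mm thick, inner face 40 mm from the bed's centre. To free a plate raise its +x end 27 to 37 degrees, its -x end staying low under the ledge, then draw it out along its own length (to +x and up, over the stop) by at least 25 mm before lifting.
- plate_1: sample plate: aluminium slab 76 x 36 x 10 mm (x, y, z), about 60 g, three round samples on its upper face. Origin: centre of its underside; x along the 76 mm, z out of the upper face. Either face may be up and either end may lead in the feeder. May be absent (None).
- plate_2: sample plate: aluminium slab 76 x 36 x 10 mm (x, y, z), about 60 g, three round samples on its upper face. Origin: centre of its underside; x along the 76 mm, z out of the upper face. Either face may be up and either end may lead in the feeder. May be absent (None).
- plate_3: sample plate: aluminium slab 76 x 36 x 10 mm (x, y, z), about 60 g, three round samples on its upper face. Origin: centre of its underside; x along the 76 mm, z out of the upper face. Either face may be up and either end may lead in the feeder. May be absent (None).
- plate_1_mid (a point): centre of that plate's 76 x 36 x 10 mm body (axes as the plate's)
- plate_2_mid (a point): centre of that plate's 76 x 36 x 10 mm body (axes as the plate's)
- plate_3_mid (a point): centre of that plate's 76 x 36 x 10 mm body (axes as the plate's)
- feeder: fixed feeder on a white base 156 x 200 x 8 mm; origin: centre of its underside, on the worktop. Column of four aluminium corner posts at y = +50 mm, pocket and lever at y = -60 mm. The column takes the plates flat, one on another, their x along the feeder's x (either way round).
- column_mouth (a point): middle of the column, level with the tops of its four L-shaped posts, 68 mm above the worktop (flared lips at their outer sides reach 74 mm); axes as the feeder's. The posts' inner faces are 41 mm from here along x and 20.5 mm along y; between them the long sides are open for fingers (x = -35 to +35 mm).
- column_latch (a point): middle of the column at the latch level (underside of the catch noses), 48 mm above the worktop; axes as the feeder's. The topmost latched plate has its upper face at this level, the others lie 10 and 20 mm lower; so the next plate always goes on in the same way.
- catch_near_nose (a point): tip of the steel spring catch at the column's -x end, at the latch level, 32 mm from the middle; it gives way outwards. Its upper face slopes up and outwards at 60 degrees from level, so a plate laid in the mouth rests on the two catches' slopes, underside about 11 to 12 mm above the latch level.
- catch_far_nose (a point): the same catch at the +x end. Press the plate's middle down until its top is 1 to 2 mm under the latch level: both noses spring back over it, and it stays when let go.
- follower (a joint): how far the orange spring follower under the plates is pressed down, m: 0 = empty column, about 0.01 per latched plate, at most 0.036. The spring pushes back with about 1.5 N when empty and 1.8 N more per plate; the catches add about 3 to 6 N as a plate passes.
- pocket_floor (a point): middle of the floor of the key pocket, 14 mm above the worktop; axes as the feeder's. Pocket 46 x 32 mm (x, y), 16 mm deep, rim at 30 mm, in a grey block 62 x 48 mm.
- key_block: yellow key block 40 x 26 x 30 mm (x, y, z), about 50 g, standing loose on the worktop; origin: centre of its underside. Seated, it stands on the pocket floor with its x along the feeder's x (either way round) and its top 14 mm above the pocket's rim.
- lever (a joint): angle of the red locking lever about a vertical axis, rad: 0 = shut, lying over the pocket from its +x end to its -x end; grows as it swings open (counter-clockwise seen from above), away from the column, to 1.9. It starts open, moves with about 0.6 N at the knob and stays where it is left. Its arm's underside is 2 mm above a seated block.
- lever_knob (a point): middle of the black upright knob on the lever's free end: 14 mm diameter, 26 mm high, standing on the arm, whose upper face is 13 mm below this point; 88 mm from the hinge
- lever_hinge (a point): point on the lever's vertical hinge axis, at the height of the arm's middle
- standard_1: loose brown bottle with white cap, 28 mm wide, 62 mm high, bystander; origin at the centre of its underside
- timer: loose white digital timer, 33 x 66 x 55 mm, bystander; origin at the centre of its underside
Mind the look-alikes: they are no part of the job. Of the things that look like the key_block, the middle-sized one is meant.

How it is judged:
By the outcome, as a careful person would: the job done as asked, in the order asked, and still so for the second after the job is handed in, with the robot touching nothing.
Of plate_1, plate_2, plate_3 only 2 to 3 are there at a start; the rules pass over those that are not, and their reading is None.
At some moment in a run one of key_block may be knocked a few centimetres aside while the robot is not near it.
Once in a run the grip may slacken for a moment while it holds something.
It also fails if it takes over 210 s, if anything falls off the work surface, if the arm or the gripper's body presses on something with over 40 N, if the wrist force passes 120 N, or if a joint passes its speed limit or range.

## Working session

There is one attempt and no reset: what is moved stays moved. The work goes in short steps, Python scripts to look and compute and a shell command to move; the robot and the scene stay as the last step left them, time stands still between calls to the robot, and variables do not carry over. Pictures are saved under pics/ and viewed, and the job is handed in when it is done.

```bash
ls; mkdir -p pics
cat > h.py <<'E'
import numpy as np, cv2, json
from workcell import env
def snap(cam,name):
    r=env.read_camera(cam); cv2.imwrite(f'pics/{name}.png',r['color']); return r
def ray(r,px):
    K=np.array(r['mtx']);V=np.array(r['view']);R=V[:3,:3];t=V[:3,3]
    d=R.T@np.linalg.solve(K,[px[0],px[1],1]);o=-R.T@t
    return o,d
def onz(r,px,z):
    o,d=ray(r,px); return o+d*(z-o[2])/d[2]
def proj(r,p):
    K=np.array(r['mtx']);V=np.array(r['view']);c=V[:3,:3]@np.array(p)+V[:3,3]
    q=K@c; return q[:2]/q[2]
def R(q):
    w,x,y,z=q
    return np.array([[1-2*(y*y+z*z),2*(x*y-z*w),2*(x*z+y*w)],[2*(x*y+z*w),1-2*(x*x+z*z),2*(y*z-x*w)],[2*(x*z-y*w),2*(y*z+x*w),1-2*(x*x+y*y)]])
def st():
    s=env.get_state(); 
    print('t',round(s['clock'],2),'tcp',np.round(s['tcp_pos'],4),'q',np.round(s['joint_pos'],3),'F',np.round(s['wrist_force'],1),'M',np.round(s['ft_torque'],2),'gap',round(s['finger_gap'],4)); print(np.round(R(s['orientation']),3).tolist()); return s
E
python3 - <<'E'
from h import *
s=st()
for c in ['scene','top','wrist']:
    r=snap(c,c+'0'); print(c,np.round(np.array(r['view']),3).tolist(),np.round(r['mtx'],1).tolist())
E
```

```text
pics
t 0.0 tcp [0.1403 0.5571 0.2304] q [ 1.184  0.314  0.045  1.304 -0.     1.431] F [-0.5  0.4  0.3] M [-0.   -0.01  0.  ] gap 0.0853
[[-0.97, 0.244, -0.001], [0.244, 0.97, -0.002], [0.0, -0.002, -1.0]]
scene [[0.591, -0.807, 0.005, -0.309], [-0.559, -0.414, -0.718, 0.396], [0.581, 0.422, -0.696, 0.843], [0.0, 0.0, 0.0, 1.0]] [[489.8, 0.0, 320.9], [0.0, 489.8, 195.2], [0.0, 0.0, 1.0]]
top [[0.026, -1.0, -0.006, 0.047], [-0.997, -0.025, -0.066, 0.59], [0.066, 0.007, -0.998, 1.068], [0.0, 0.0, 0.0, 1.0]] [[445.6, 0.0, 323.7], [0.0, 445.6, 205.9], [0.0, 0.0, 1.0]]
wrist [[0.244, 0.97, -0.002, -0.573], [0.916, -0.23, 0.328, -0.042], [0.317, -0.082, -0.945, 0.382], [0.0, 0.0, 0.0, 1.0]] [[301.8, 0.0, 325.0], [0.0, 301.8, 206.5], [0.0, 0.0, 1.0]]
```

View pics/scene0.png

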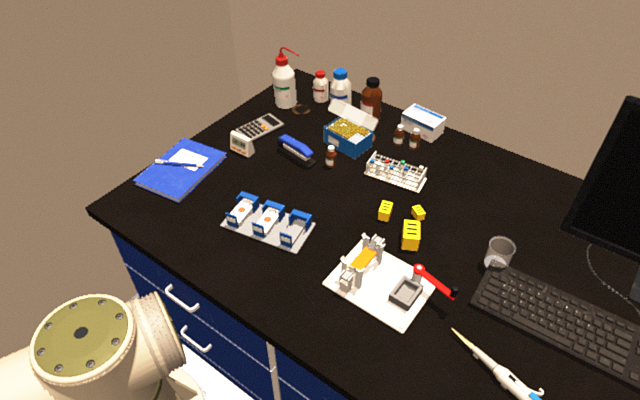

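View pics/top0.png

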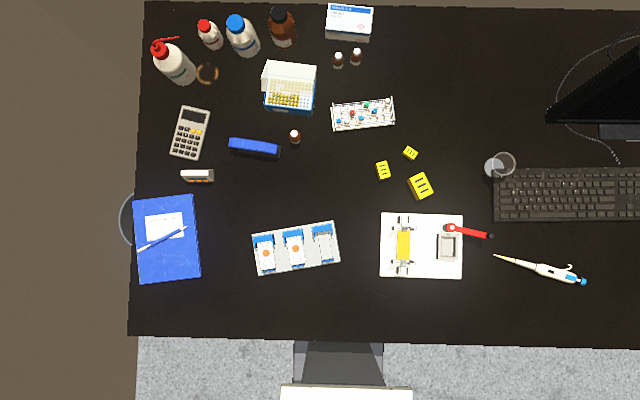

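View pics/wrist0.png

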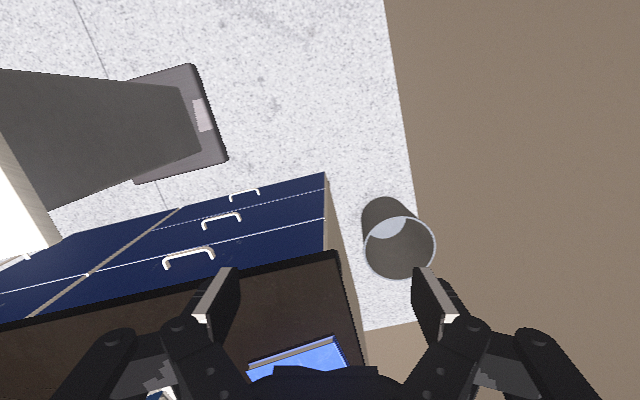

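Run:
```python
from h import *
r=env.read_camera('top'); r2=env.read_camera('scene')
c=r['color'][190:300,230:510]; cv2.imwrite('pics/topz.png',cv2.resize(c,None,fx=2.85,fy=2.85,interpolation=cv2.INTER_CUBIC))
c=r2['color'][180:335,210:470]; cv2.imwrite('pics/scz.png',cv2.resize(c,None,fx=3,fy=3,interpolation=cv2.INTER_CUBIC))
for cam,rr in (('top',r),('scene',r2)):
  for n in ['plate_bin','feeder','plate_1','key_block','lever_knob','column_mouth','lever_hinge','follower','catch_near_nose','pocket_floor','standard_1','timer','bin_stop']:
    try: print(cam,n,[(round(d['p'],2),np.round(d['location'],1).tolist(),np.round(onz(rr,d['location'],0.02)[:2],3).tolist()) for d in env.boxes_of(cam,n)][:5])
    except Exception as e: print(n,e)
```

```text
top plate_bin [(0.63, [306.0, 245.8], [0.491, 0.103])]
top feeder [(0.9, [420.9, 248.4], [0.492, -0.175])]
top plate_1 [(0.82, [292.5, 248.9], [0.482, 0.135]), (0.8, [267.2, 253.0], [0.471, 0.196]), (0.71, [306.1, 243.5], [0.496, 0.103])]
top key_block [(0.79, [381.6, 170.8], [0.678, -0.077]), (0.79, [417.5, 187.6], [0.639, -0.165]), (0.71, [409.8, 153.3], [0.723, -0.146]), (0.68, [401.4, 244.1], [0.501, -0.128])]
top lever_knob [(0.74, [469.1, 230.3], [0.538, -0.292])]
top column_mouth [(0.69, [292.1, 250.2], [0.479, 0.136]), (0.57, [421.9, 240.9], [0.51, -0.178])]
top lever_hinge [(0.79, [469.8, 231.4], [0.536, -0.293])]
top follower [(0.55, [400.8, 243.8], [0.501, -0.127])]
top catch_near_nose [(0.65, [400.1, 269.0], [0.441, -0.126])]
top pocket_floor [(0.73, [420.7, 244.8], [0.5, -0.175])]
top standard_1 [(0.5, [296.1, 139.4], [0.751, 0.135])]
top timer [(0.6, [200.2, 178.8], [0.648, 0.367])]
top bin_stop [(0.68, [303.2, 246.1], [0.49, 0.11]), (0.41, [397.9, 270.5], [0.437, -0.121])]
scene plate_bin [(0.56, [278.6, 224.3], [0.487, 0.097])]
scene feeder [(0.74, [381.6, 284.7], [0.
[... 518 characters left out ...]
0.099])]
scene lever_hinge [(0.73, [431.9, 282.0], [0.553, -0.27]), (0.31, [379.5, 286.1], [0.478, -0.186])]
scene follower [(0.72, [364.6, 259.6], [0.519, -0.123])]
scene catch_near_nose [(0.54, [346.4, 274.2], [0.462, -0.113]), (0.39, [380.5, 287.5], [0.476, -0.189])]
scene pocket_floor [(0.28, [377.9, 243.9], [0.575, -0.123]), (0.16, [380.6, 286.7], [0.478, -0.188])]
scene standard_1 [(0.73, [330.8, 157.3], [0.761, 0.141]), (0.45, [344.1, 276.3], [0.455, -0.112]), (0.25, [264.8, 218.1], [0.483, 0.136]), (0.21, [275.3, 225.0], [0.481, 0.102])]
scene timer [(0.93, [240.3, 145.1], [0.654, 0.375])]
scene bin_stop [(0.82, [274.3, 223.3], [0.484, 0.107]), (0.42, [242.9, 143.5], [0.664, 0.374])]
```

View pics/topz.png

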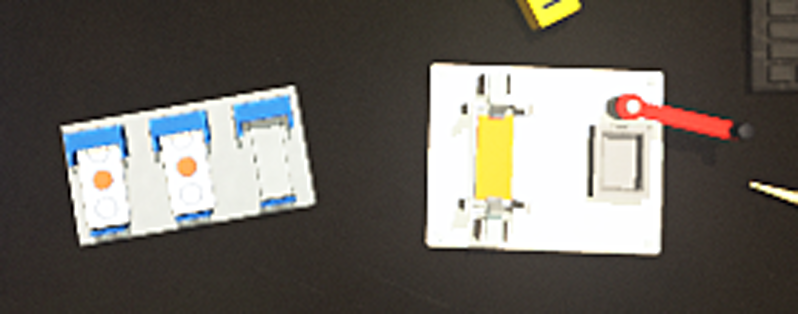

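View pics/scz.png

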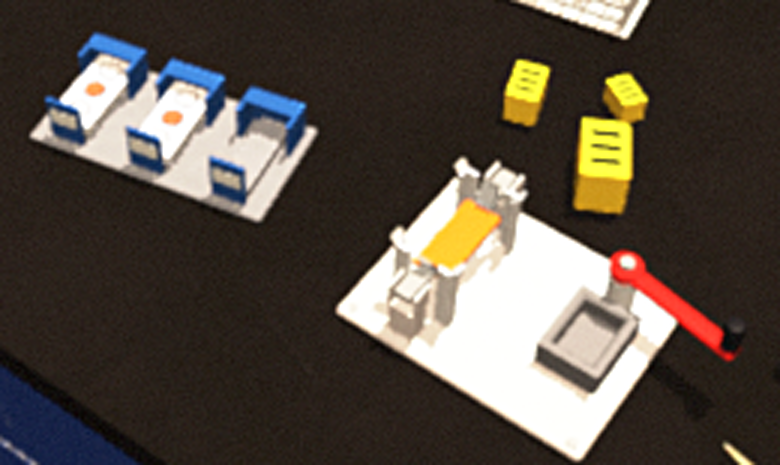

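```bash
cat > fit.py <<'E'
from h import *
from scipy.optimize import least_squares
pt=lambda a,f,o:(np.array(a)+0.5)/f-0.5+np.array(o)
def fit(L,W,z,obs):  # obs: (cam r, px, sx, sy)
    def P(p,sx,sy):
        c,s=np.cos(p[2]),np.sin(p[2]); x,y=sx*L/2,sy*W/2
        return np.array([p[0]+c*x-s*y,p[1]+s*x+c*y,z])
    f=lambda p:np.concatenate([proj(r,P(p,sx,sy))-px for r,px,sx,sy in obs])
    best=min((least_squares(f,[0.49,y0,a]) for y0 in(0,) for a in(0,3.14)),key=lambda s:s.cost)
    return best.x,f(best.x).reshape(-1,2)
t=env.read_camera('top');s=env.read_camera('scene')
T=lambda a:pt(a,2.85,(230,190));S=lambda a:pt(a,3,(210,180))
# bin +x = world -x ; +y = world -y
b_t=[(t,T((62,126)),-1,-1),(t,T((297,86)),-1,1),(t,T((315,204)),1,1),(t,T((80,244)),1,-1)]
b_s=[(s,S((30,135)),1,-1),(s,S((262,221)),1,1),(s,S((318,128)),-1,1)]
f_t=[(t,T((430,63)),1,1),(t,T((664,71)),1,-1),(t,T((661,254)),-1,-1),(t,T((426,247)),-1,1)]
f_s=[(s,S((337,311)),-1,1),(s,S((577,463)),-1,-1),(s,S((684,318)),1,-1)]
for n,L,W,z,o in (('bin',.104,.206,.004,(b_t,b_s,b_t+b_s)),('feed',.156,.2,.008,(f_t,f_s,f_t+f_s))):
    for q in o:
        p,res=fit(L,W,z,q); print(n,np.round(p,4),np.round(res,1).tolist())
E
python3 fit.py
```

```text
bin [ 0.4854  0.1286 -2.9501] [[-0.2, -0.3], [-0.3, -0.1], [0.4, 0.3], [0.1, 0.2]]
bin [ 0.4845  0.129  -2.9371] [[-0.0, 0.2], [-0.3, -0.3], [0.3, 0.1]]
bin [0.4852 0.1288 3.3368] [[-0.3, -0.1], [-0.5, -0.1], [0.4, 0.2], [0.1, 0.4], [0.3, -0.2], [-0.4, -0.2], [0.6, 0.3]]
feed [ 0.499  -0.1781  6.2765] [[0.3, 0.3], [-0.4, 0.2], [-0.1, -0.1], [0.2, -0.4]]
feed [ 0.4927 -0.18    6.2502] [[-1.0, -0.1], [-0.7, 1.4], [1.8, -1.8]]
feed [ 0.4961 -0.1787  6.2629] [[1.0, 1.0], [0.3, 1.9], [-0.3, 1.6], [0.0, 0.2], [-0.6, -0.9], [0.3, -0.4], [1.9, -3.8]]
```

```bash
cat > go.py <<'E'
import sys
from h import *
# usage: go.py x y z [yaw_deg_of_tool_y]   -> prints turn shares and tool-frame shift in units of 20mm (after turning)
a=[float(v) for v in sys.argv[1:]]
s=st(); M=R(s['orientation']); yaw=np.degrees(np.arctan2(M[1,1],M[0,1])); 
if len(a)>3:
    d=(a[3]-yaw+90)%180-90; print('yaw',round(yaw,2),'turn shares',round(-d/6,3))
    c,q=np.cos(np.radians(d)),np.sin(np.radians(d)); M=np.array([[c,-q,0],[q,c,0],[0,0,1]])@M
u=M.T@(np.array(a[:3])-s['tcp_pos'])/0.02
print('shift units',np.round(u,2))
E
python3 go.py 0.455 0.196 0.15 101.2
```

```text
t 1.65 tcp [0.1405 0.5576 0.2313] q [1.184 0.313 0.046 1.304 0.    1.431] F [0.8 0.1 0.8] M [ 0.02 -0.   -0.06] gap 0.0858
[[-0.97, 0.244, -0.0], [0.244, 0.97, 0.0], [0.0, 0.0, -1.0]]
yaw 75.86 turn shares -4.223
shift units [-11.91 -20.79   4.06]
```

```bash
python3 -m pendant '[[[0,0,0],-1,-1],[[0,0,0],-1,-1],[[0,0,0],-1,-1],[[0,0,0],-1,-1],[[0,0,0],-0.22,-1]]' 30; python3 go.py 0.455 0.196 0.15 101.2
```

```text
clock: 2.28
tcp_pos: [0.1405, 0.5576, 0.2313]
orientation: [0.0, -0.097, 0.995, 0.0]
wrist_force: [0.5, -0.2, -0.9]
finger_gap: 0.0854
t 2.27 tcp [0.1405 0.5576 0.2313] q [1.184 0.313 0.046 1.304 0.    0.989] F [ 0.5 -0.2 -0.9] M [-0.02 -0.01  0.  ] gap 0.0854
[[-0.981, -0.194, 0.0], [-0.194, 0.981, 0.0], [-0.0, 0.0, -1.0]]
yaw 101.19 turn shares -0.002
shift units [-11.91 -20.79   4.06]
```

```bash
python3 -m pendant '[[[-0.5,-0.87,0.1],0,-1],[[-0.5,-0.87,0.1],0,-1],[[-0.5,-0.87,0.1],0,-1],[[-0.5,-0.87,0.1],0,-1],[[-0.5,-0.87,0.1],0,-1],[[-0.5,-0.87,0.1],0,-1],[[-0.5,-0.87,0.1],0,-1],[[-0.5,-0.87,0.1],0,-1],[[-0.5,-0.87,0.1],0,-1],[[-0.5,-0.87,0.1],0,-1],[[-0.5,-0.87,0.1],0,-1],[[-0.5,-0.87,0.1],0,-1]]' && python3 -m pendant '[[[-0.5,-0.87,0.1],0,-1],[[-0.5,-0.87,0.1],0,-1],[[-0.5,-0.87,0.1],0,-1],[[-0.5,-0.87,0.1],0,-1],[[-0.5,-0.87,0.1],0,-1],[[-0.5,-0.87,0.1],0,-1],[[-0.5,-0.87,0.1],0,-1],[[-0.5,-0.87,0.1],0,-1],[[-0.5,-0.87,0.1],0,-1],[[-0.5,-0.87,0.1],0,-1],[[-0.5,-0.87,0.1],0,-1],[[-0.5,-0.87,0.1],0,-1]]'; python3 go.py 0.455 0.196 0.10 101.2; python3 -c "
from h import *
snap('wrist','w1')"
```

```text
clock: 3.78
tcp_pos: [0.2995, 0.3748, 0.2073]
orientation: [0.0, -0.097, 0.995, 0.0]
wrist_force: [0.2, -0.3, -0.5]
finger_gap: 0.0857
clock: 5.28
tcp_pos: [0.4574, 0.1932, 0.1833]
orientation: [0.0, -0.097, 0.995, 0.0]
wrist_force: [-1.2, 0.0, -0.0]
finger_gap: 0.0852
t 5.28 tcp [0.4574 0.1932 0.1833] q [ 0.238  0.183 -0.245  1.143  0.     0.043] F [-1.2  0.  -0. ] M [ 0.04 -0.05 -0.04] gap 0.0852
[[-0.981, -0.193, 0.0], [-0.193, 0.981, 0.0], [-0.0, 0.0, -1.0]]
yaw 101.16 turn shares -0.007
shift units [0.09 0.16 4.16]
```

View pics/w1.png

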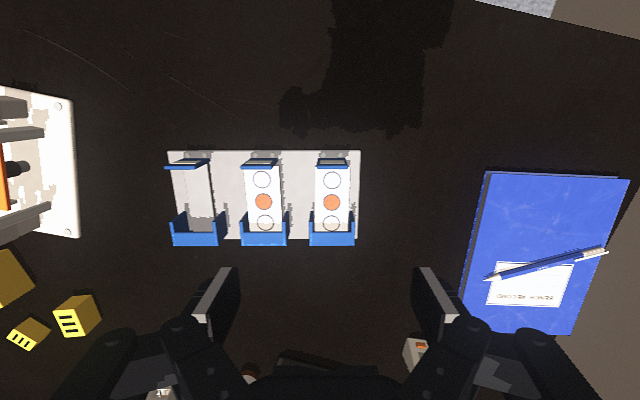

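Run:
```python
from h import *
r=env.read_camera('wrist')
c=r['color'][130:260,150:380]; cv2.imwrite('pics/w1z.png',cv2.resize(c,None,fx=3.4,fy=3.4,interpolation=cv2.INTER_CUBIC))
cut=[(round(d['p'],2),np.round(d['location'],1).tolist(),np.round(onz(r,d['location'],0.022),4).tolist()) for d in env.cut_out('wrist','plate_1')]; print(cut)
o=np.array([0.485,0.1287,0]);a=-2.946
B=lambda x,y,z:o+np.array([np.cos(a)*x-np.sin(a)*y,np.sin(a)*x+np.cos(a)*y,z])
for p in [(0,-.072,.022),(0,0,.022),(.052,-.103,.004),(.052,.103,.004),(-.052,-.103,.004),(-.052,.103,.004),(.04,-.072,.046),(-.028,-.072,.038)]: print(p,np.round(B(*p),4),np.round(proj(r,B(*p)),1), 'z',np.round((proj(r,B(*p))-[150,130])*3.4))
```

```text
[(0.88, [268.0, 196.3], [0.479, 0.1341, 0.022]), (0.7, [330.8, 196.6], [0.4665, 0.1991, 0.022])]
(0, -0.072, 0.022) [0.471  0.1993 0.022 ] [330.2 200.6] z [613. 240.]
(0, 0, 0.022) [0.485  0.1287 0.022 ] [262.2 200.7] z [382. 240.]
(0.052, -0.103, 0.004) [0.414  0.2196 0.004 ] [359.4 148.5] z [712.  63.]
(0.052, 0.103, 0.004) [0.454  0.0176 0.004 ] [164.9 148.9] z [51. 64.]
(-0.052, -0.103, 0.004) [0.516  0.2398 0.004 ] [356.3 238. ] z [701. 367.]
(-0.052, 0.103, 0.004) [0.556  0.0378 0.004 ] [180.6 238.2] z [104. 368.]
(0.04, -0.072, 0.046) [0.4318 0.1916 0.046 ] [330.7 168. ] z [615. 129.]
(-0.028, -0.072, 0.038) [0.4985 0.2048 0.038 ] [330.3 231. ] z [613. 343.]
```

View pics/w1z.png

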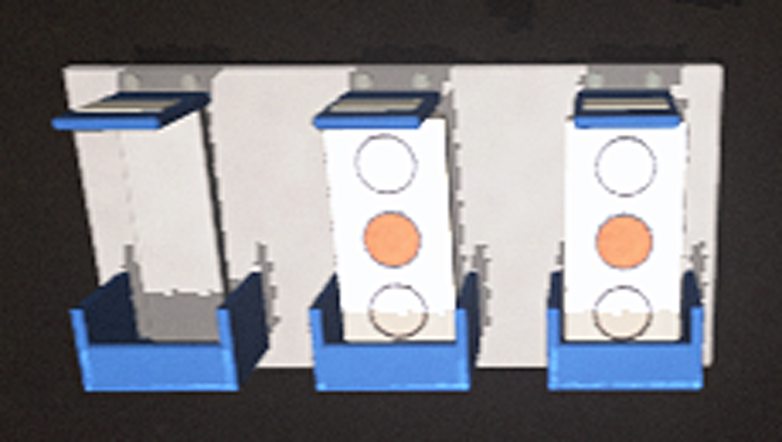

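```bash
python3 go.py 0.4494 0.1965 0.06 101.2; python3 -m pendant '[[[0.25,0.15,1],0,-0.41],[[0.2,0,1],0,-0.41],[[0.1,0,1],0,-0.41],[[0,0,1],0,-0.41],[[0,0,1],0,-0.41],[[0,0,1],0,-0.41],[[0,0,0],0,-0.41]]' 20;python3 go.py 0.4494 0.1965 0.006 101.2;  python3 -c "
from h import *
snap('wrist','w2');snap('scene','s2')"
```

```text
t 5.42 tcp [0.4574 0.1934 0.1831] q [ 0.238  0.183 -0.244  1.143  0.     0.045] F [-0.2  0.5  0.2] M [ 0.07 -0.01 -0.07] gap 0.0851
[[-0.981, -0.192, -0.0], [-0.192, 0.981, 0.0], [0.0, 0.0, -1.0]]
yaw 101.06 turn shares -0.023
shift units [0.36 0.23 6.16]
clock: 6.3
tcp_pos: [0.4438, 0.1952, 0.0621]
orientation: [-0.002, -0.098, 0.995, -0.0]
wrist_force: [0.1, -0.4, -0.4]
finger_gap: 0.0601
t 6.3 tcp [0.4438 0.1952 0.0621] q [ 0.248  0.267 -0.46   0.847  0.     0.053] F [ 0.1 -0.4 -0.4] M [-0.02 -0.01  0.03] gap 0.0601
[[-0.981, -0.194, -0.003], [-0.194, 0.981, -0.001], [0.003, 0.0, -1.0]]
yaw 101.22 turn shares 0.003
shift units [-0.3   0.01  2.81]
```

View pics/w2.png

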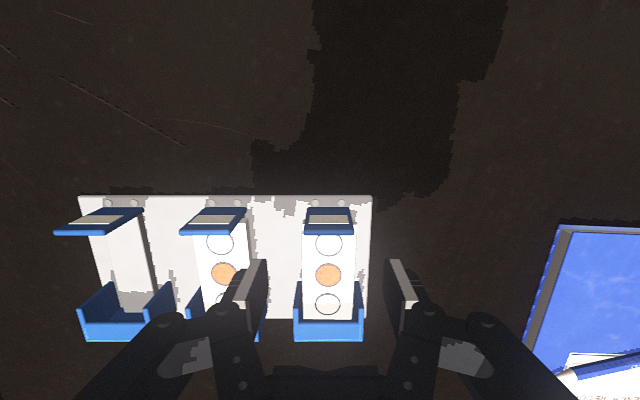

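```bash
python3 -c "
from h import *
r=env.read_camera('wrist')
print(onz(r,(328,274),.022), proj(r,[0.4494,0.1965,0.02]))"; python3 -m pendant '[[[-0.3,0,1],0,-0.41],[[0,0,1],0,-0.41],[[0,0,0.4],0,-0.41],[[0,0,0.3],0,-0.41],[[0,0,0.1],0,-0.41],[[0,0,0],0,-0.41]]' 20;python3 go.py 0.4494 0.1965 0.006 101.2;  python3 -c "
from h import *
snap('wrist','w3')"
```

```text
[0.47292058 0.20295049 0.022     ] [325.52471679 241.31137582]
clock: 7.2
tcp_pos: [0.4517, 0.1966, 0.0077]
orientation: [0.0, -0.097, 0.995, 0.0]
wrist_force: [0.1, 0.4, -0.2]
finger_gap: 0.0599
t 7.2 tcp [0.4517 0.1966 0.0077] q [ 0.247  0.345 -0.511  0.714  0.     0.052] F [ 0.1  0.4 -0.2] M [ 0.03 -0.04  0.02] gap 0.0599
[[-0.981, -0.194, 0.001], [-0.194, 0.981, 0.0], [-0.001, 0.0, -1.0]]
yaw 101.18 turn shares -0.003
shift units [0.11 0.02 0.08]
```

View pics/w3.png

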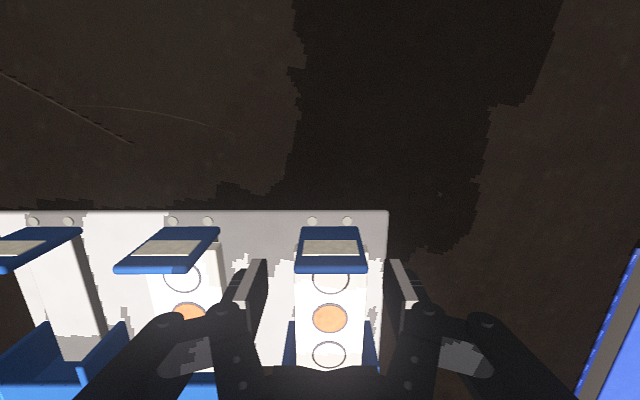

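```bash
python3 -m pendant '[[[0.1,0,0.1],0,-0.41],[[0,0,0],0,0.3],[[0,0,0],0,1],[[0,0,0],0,1],[[0,0,0],0,1],[[0,0,0],0,1]]' 25;python3 go.py 0.4494 0.1965 0.006 101.2;  python3 -c "
from h import *
snap('wrist','w4')"
```

```text
clock: 8.0
tcp_pos: [0.4494, 0.1961, 0.0055]
orientation: [0.0, -0.097, 0.995, 0.0]
wrist_force: [-2.3, 0.5, 5.4]
finger_gap: 0.0356
t 8.0 tcp [0.4494 0.1961 0.0055] q [ 0.247  0.345 -0.518  0.708  0.     0.052] F [-2.3  0.5  5.4] M [ 0.01  0.42 -0.02] gap 0.0356
[[-0.981, -0.194, 0.0], [-0.194, 0.981, 0.0], [-0.0, 0.0, -1.0]]
yaw 101.18 turn shares -0.003
shift units [-0.    0.02 -0.03]
```

View pics/w4.png

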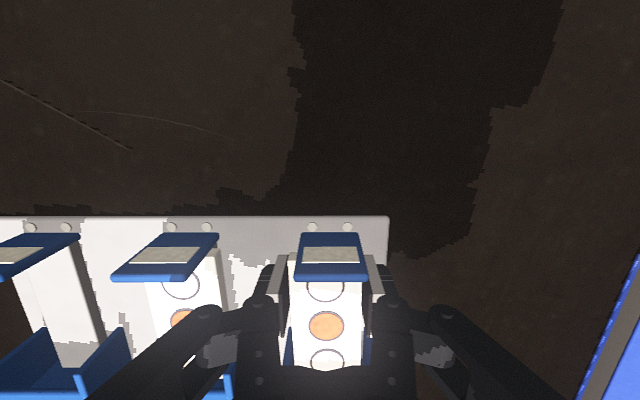

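```bash
python3 -m pendant '[[[0,0,-0.2],0,1],[[0,0,-0.2],0,1],[[0,0,-0.2],0,1],[[0,0,-0.2],0,1],[[0,0,-0.2],0,1],[[-0.02,0,-0.25],0,1],[[-0.03,0,-0.25],0,1],[[-0.05,0,-0.25],0,1],[[-0.05,0,-0.25],0,1]]' 25;python3 go.py 0.4494 0.1965 0.006 101.2;  python3 -c "
from h import *
snap('scene','s5')
r=snap('wrist','w5')"
```

```text
clock: 9.18
tcp_pos: [0.4521, 0.1967, 0.0455]
orientation: [-0.0, -0.097, 0.995, 0.0]
wrist_force: [0.2, 2.4, -6.4]
finger_gap: 0.0354
t 9.18 tcp [0.4521 0.1967 0.0455] q [ 0.247  0.298 -0.465  0.809  0.     0.052] F [ 0.2  2.4 -6.4] M [0.47 0.1  0.08] gap 0.0354
[[-0.981, -0.194, -0.001], [-0.194, 0.981, 0.0], [0.001, 0.0, -1.0]]
yaw 101.19 turn shares -0.002
shift units [0.13 0.02 1.97]
```

View pics/w5.png

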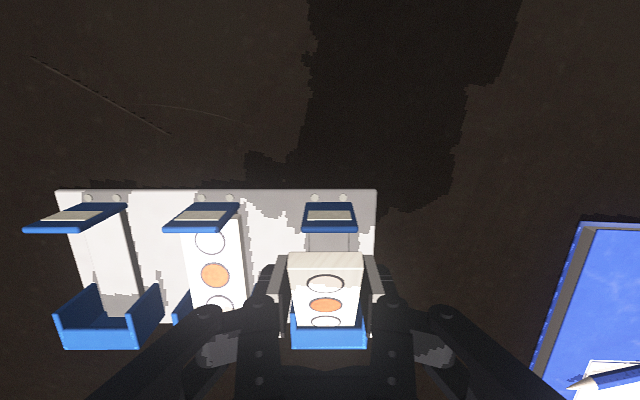

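View pics/s5.png

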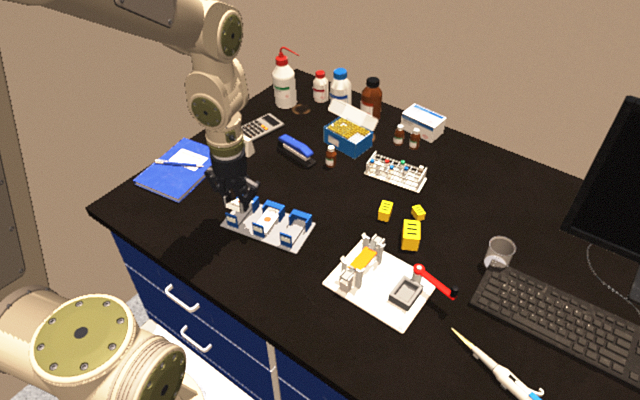

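```bash
python3 -m pendant '[[[0.17,0,-0.104],0,1],[[0.17,0,-0.104],0,1],[[0.17,0,-0.104],0,1],[[0.17,0,-0.104],0,1],[[0.17,0,-0.104],0,1],[[0.17,0,-0.104],0,1],[[0.17,0,-0.104],0,1],[[0.17,0,-0.104],0,1],[[0.1,0,-0.07],0,1]]' 25;python3 go.py 0.4494 0.1965 0.006 101.2;  python3 -c "
from h import *
r=snap('wrist','w6')"
```

```text
clock: 10.4
tcp_pos: [0.4234, 0.1909, 0.0634]
orientation: [-0.0, -0.097, 0.995, -0.0]
wrist_force: [-0.2, -0.1, -0.9]
finger_gap: 0.0356
t 10.4 tcp [0.4234 0.1909 0.0634] q [ 0.25   0.228 -0.51   0.834 -0.     0.055] F [-0.2 -0.1 -0.9] M [-0.02  0.03 -0.03] gap 0.0356
[[-0.981, -0.194, -0.0], [-0.194, 0.981, -0.0], [0.0, -0.0, -1.0]]
yaw 101.18 turn shares -0.004
shift units [-1.33  0.02  2.87]
```

View pics/w6.png

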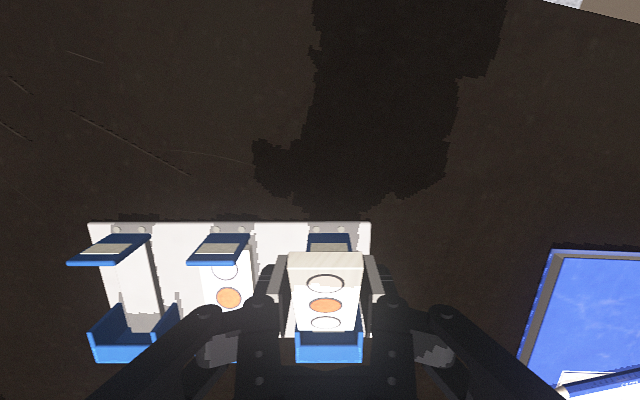

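```bash
python3 -m pendant '[[[0,0,-0.6],0,1],[[0,0,-1],0,1],[[0,0,-1],0,1],[[0,0,-1],0,1],[[0,0,-0.6],0.5,1],[[0,0,0],0.7,1],[[0,0,0],0.73,1]]' 40;python3 go.py 0.58 0.02 0.07 89.6;  python3 -c "
from h import *
r=snap('wrist','w7')"
```

```text
clock: 11.32
tcp_pos: [0.4242, 0.1911, 0.1484]
orientation: [0.001, 0.005, 1.0, 0.0]
wrist_force: [0.0, -1.1, -0.8]
finger_gap: 0.0352
t 11.32 tcp [0.4242 0.1911 0.1484] q [ 0.25   0.146 -0.379  1.045  0.     0.26 ] F [ 0.  -1.1 -0.8] M [ 0.   -0.02 -0.01] gap 0.0352
[[-1.0, 0.009, 0.001], [0.009, 1.0, 0.0], [-0.001, 0.0, -1.0]]
yaw 89.46 turn shares -0.024
shift units [-7.84 -8.5   3.93]
```

View pics/w7.png

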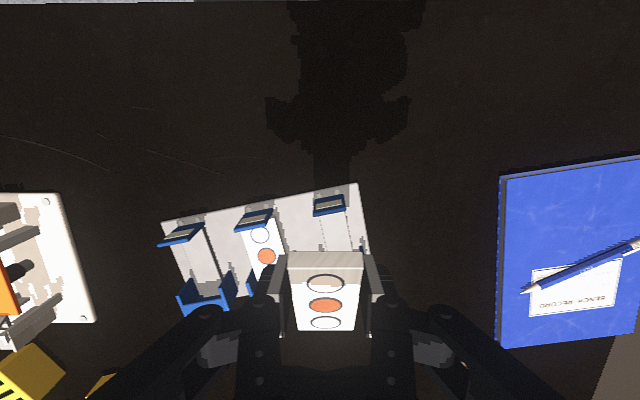

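```bash
python3 -m pendant '[[[-0.87,-0.945,0.1],0,1],[[-0.87,-0.945,0.1],0,1],[[-0.87,-0.945,0.1],0,1],[[-0.87,-0.945,0.1],0,1],[[-0.87,-0.945,0.1],0,1],[[-0.87,-0.945,0.1],0,1],[[-0.87,-0.945,0.5],0,1],[[-0.87,-0.945,0.6],0,1],[[-0.87,-0.945,1],0,1],[[0,0,1],0,1],[[0,0,0.5],0,1],[[0,0,0],0,1]]' 30;python3 go.py 0.58 0.02 0.026 89.6
```

```text
clock: 12.88
tcp_pos: [0.5783, 0.0198, 0.0621]
orientation: [-0.001, 0.003, 1.0, 0.0]
wrist_force: [0.3, -0.6, -0.2]
finger_gap: 0.0346
t 12.88 tcp [0.5783 0.0198 0.0621] q [-0.105  0.426 -0.222  0.926  0.    -0.098] F [ 0.3 -0.6 -0.2] M [ 0.04 -0.    0.03] gap 0.0346
[[-1.0, 0.007, -0.003], [0.007, 1.0, 0.0], [0.003, 0.0, -1.0]]
yaw 89.61 turn shares 0.001
shift units [-0.09  0.01  1.8 ]
```

```bash
python3 -m pendant '[[[0,0,0.6],0,1],[[0,0,0.6],0,1],[[0,0,0.4],0,1],[[0,0,0.25],0,1],[[0,0,0.25],0,1],[[0,0,0.25],0,1],[[0,0,0.25],0,1],[[0,0,0.2],0,1],[[0,0,0.12],0,1],[[0,0,0],0,1]]' 25;python3 go.py 0.58 0.02 0.0 89.6;python3 -c "
from h import *
r=snap('wrist','w8')"
```

```text
clock: 14.12
tcp_pos: [0.5787, 0.0199, 0.0059]
orientation: [-0.0, 0.003, 1.0, -0.0]
wrist_force: [-5.7, 0.7, 9.0]
finger_gap: 0.0346
t 14.12 tcp [0.5787 0.0199 0.0059] q [-0.104  0.484 -0.287  0.8   -0.    -0.097] F [-5.7  0.7  9. ] M [-0.    0.67  0.01] gap 0.0346
[[-1.0, 0.007, -0.0], [0.007, 1.0, -0.0], [0.0, -0.0, -1.0]]
yaw 89.61 turn shares 0.001
shift units [-0.07  0.01  0.29]
```

View pics/w8.png

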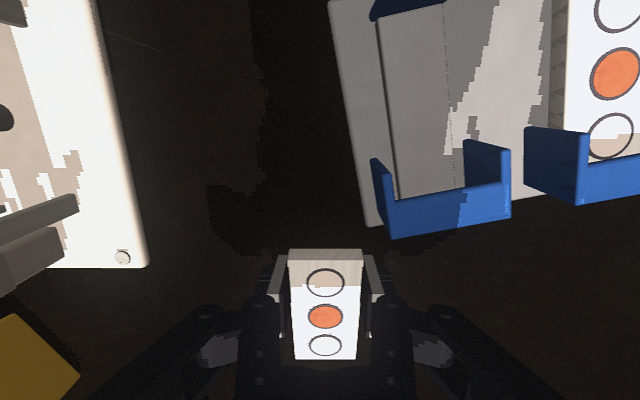

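```bash
python3 -m pendant '[[[0,0,0],0,0],[[0,0,0],0,-0.2],[[0,0,0],0,-0.41],[[0,0,0],0,-0.41],[[0,0,-0.7],0,-0.41],[[0,0,-1],0,-0.41],[[0.5,0,-1],0,-0.41],[[0.5,0,-1],0,-0.41],[[0.5,0,-1],0,-0.41],[[0.5,0,0],0,-0.41]]' 25;python3 -c "
from h import *
st()
r=snap('wrist','w9')
for d in env.cut_out('wrist','plate_1'):
    m=d['region'].astype(np.uint8); c,_=cv2.findContours(m,0,2); c=max(c,key=cv2.contourArea)
    b=cv2.boxPoints(cv2.minAreaRect(c)); print(d['p'],d['location'],np.round(onz(r,d['location'],.01),4),[np.round(onz(r,q,.01)[:2],4).tolist() for q in b])
"
```

```text
clock: 15.42
tcp_pos: [0.5398, 0.0199, 0.1012]
orientation: [0.002, 0.004, 1.0, -0.0]
wrist_force: [1.3, -0.3, 0.1]
finger_gap: 0.0601
t 15.43 tcp [0.5398 0.0199 0.1012] q [-0.112  0.318 -0.277  0.971  0.    -0.105] F [ 1.3 -0.3  0.1] M [-0.03  0.04 -0.01] gap 0.0601
[[-1.0, 0.007, 0.004], [0.007, 1.0, -0.0], [-0.004, -0.0, -1.0]]
0.94 [323.6, 265.2] [0.5904 0.0179 0.01  ] [[0.5556, 0.0008], [0.5558, 0.0371], [0.6347, 0.0384], [0.6344, -0.0016]]
0.72 [505.0, 137.0] [0.4806 0.1565 0.01  ] [[0.4499, 0.0188], [0.4112, 0.2325], [0.5099, 0.2877], [0.5626, 0.0418]]
0.64 [476.8, 134.9] [0.4789 0.1348 0.01  ] [[0.4444, 0.106], [0.443, 0.1471], [0.5209, 0.1654], [0.5227, 0.1194]]
```

View pics/w9.png

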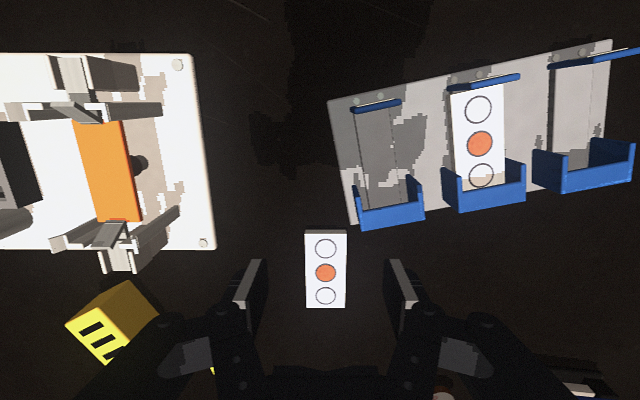

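```bash
python3 -c "
from h import *
r=env.read_camera('wrist');print(onz(r,(326,272),.01),onz(r,(325.5,231),.01),onz(r,(325.5,308),.01))"; python3 -m pendant '[[[-1,0,0],0,-0.41],[[-1,0,0],0,-0.41],[[-0.9,0,1],0,-0.41],[[0,0,1],0,-0.41],[[0,0,1],0,-0.41],[[0,0,1],0,-0.41],[[0,0,0.5],0,-0.41],[[0,0,0.35],0,-0.41],[[0,0,0],0,-0.41]]' 25; python3 go.py 0.598 0.0195 0.002 89.6
```

```text
[0.59323473 0.02028673 0.01      ] [0.55399528 0.02008774 0.01      ] [0.63112601 0.01961498 0.01      ]
clock: 16.7
tcp_pos: [0.597, 0.0197, 0.0016]
orientation: [-0.0, 0.003, 1.0, 0.0]
wrist_force: [0.0, 0.1, -0.3]
finger_gap: 0.06
t 16.7 tcp [0.597  0.0197 0.0016] q [-0.101  0.518 -0.241  0.813  0.    -0.094] F [ 0.   0.1 -0.3] M [-0.03 -0.    0.02] gap 0.06
[[-1.0, 0.007, -0.001], [0.007, 1.0, 0.0], [0.001, 0.0, -1.0]]
yaw 89.6 turn shares -0.0
shift units [-0.05 -0.01 -0.02]
```

```bash
python3 -m pendant '[[[0,0,0],0,0],[[0,0,0],0,0.5],[[0,0,0],0,1],[[0,0,0],0,1],[[0,0,0],0,1],[[0,0,-0.5],0,1],[[0,0,-1],0,1],[[0,0,-1],0,1],[[0,0,-1],0,1],[[0,0,0],0,1],[[0,0,0],0,1]]' 40; python3 -c "
from h import *
st()
r=snap('wrist','w10')
s=env.get_state(); print(proj(r,np.array(s['tcp_pos'])))
for d in env.cut_out('wrist','plate_1')[:1]:
    print(d['location'])
"
```

```text
clock: 18.08
tcp_pos: [0.5966, 0.0197, 0.0713]
orientation: [-0.0, 0.003, 1.0, 0.0]
wrist_force: [-0.4, 0.4, -1.0]
finger_gap: 0.0344
t 18.07 tcp [0.5966 0.0197 0.0713] q [-0.101  0.447 -0.162  0.963  0.    -0.094] F [-0.4  0.4 -1. ] M [ 0.   -0.06  0.01] gap 0.0344
[[-1.0, 0.007, -0.001], [0.007, 1.0, 0.0], [0.001, 0.0, -1.0]]
[325.79534126 268.88350853]
[322.6, 262.5]
```

View pics/w10.png

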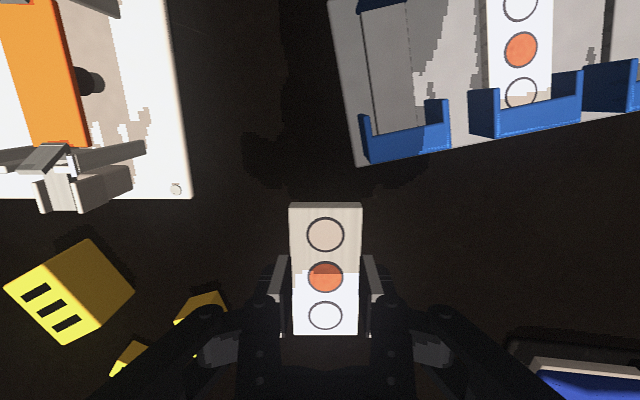

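```bash
python3 -c "
from h import *
r=env.read_camera('wrist');z=.0797
for p in [(325.5,276),(325.5,208),(325.5,335),(290,208),(361,208)]: print(p,onz(r,p,z))
print('nearbottom',onz(r,(325.5,203),z))
# column features guess
f=np.array([.499,-.178,0]);a=-.007
F=lambda x,y,z:f+np.array([np.cos(a)*x-np.sin(a)*y,np.sin(a)*x+np.cos(a)*y,z])
for p in [(-.078,.1,.008),(0.078,.1,.008),(-.041,.05-.0205,.068),(-.041,.05+.0205,.068),(0,.05,.04)]: print(p,proj(r,F(*p)))"
```

```text
(325.5, 276) [0.59457684 0.01961498 0.0797    ]
(325.5, 208) [0.55781096 0.01984073 0.0797    ]
(325.5, 335) [0.63189745 0.01938583 0.0797    ]
(290, 208) [0.55770037 0.00313329 0.0797    ]
(361, 208) [0.55792154 0.03654741 0.0797    ]
nearbottom [0.55533201 0.01985595 0.0797    ]
(-0.078, 0.1, 0.008) [146.59982584 -68.00034065]
(0.078, 0.1, 0.008) [188.40188022 201.99576275]
(-0.041, 0.029500000000000002, 0.068) [-95.06620034 -33.41018077]
(-0.041, 0.07050000000000001, 0.068) [  7.15128558 -33.37904184]
(0, 0.05, 0.04) [47.3748479  81.61050925]
```

```bash
python3 -m pendant '[[[0,0,-1],0,1],[[0,0,-1],0,1],[[0.6,-0.91,0],0,1],[[0.6,-0.91,0],0,1],[[0.6,-0.91,0],0,1],[[0.6,-0.91,0],0,1],[[0.6,-0.91,0],0,1],[[0.6,-0.91,0],0,1],[[0.6,-0.91,0],0,1],[[0.6,-0.91,0],0,1],[[0,0,0],0,1],[[0,0,0],0,1]]' 40; python3 go.py 0.500 -0.127 0.09 89.6; python3 -c "
from h import *
r=snap('wrist','w11')
snap('top','t11')
"
```

```text
clock: 19.73
tcp_pos: [0.5, -0.1255, 0.1119]
orientation: [0.0, 0.004, 1.0, 0.0]
wrist_force: [-0.1, -0.1, -0.1]
finger_gap: 0.0347
t 19.73 tcp [ 0.5    -0.1255  0.1119] q [-0.402  0.268 -0.319  0.984  0.    -0.394] F [-0.1 -0.1 -0.1] M [ 0.04  0.04 -0.01] gap 0.0347
[[-1.0, 0.008, 0.0], [0.008, 1.0, 0.0], [-0.0, 0.0, -1.0]]
yaw 89.55 turn shares -0.008
shift units [-0.   -0.08  1.1 ]
```

View pics/w11.png

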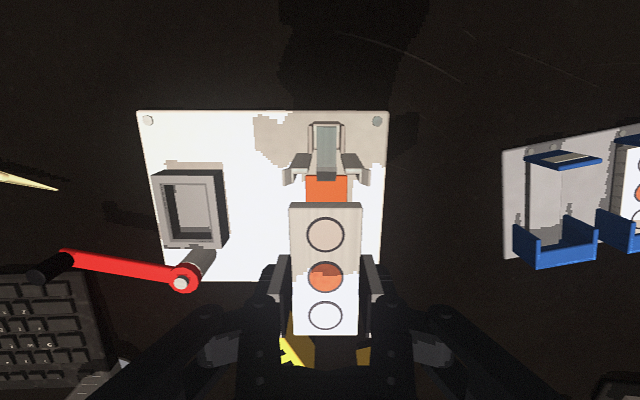

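```bash
python3 -c "
from h import *
r=env.read_camera('wrist')
c=r['color'][95:355,120:400]; cv2.imwrite('pics/w11z.png',cv2.resize(c,None,fx=2.3,fy=2.3,interpolation=cv2.INTER_CUBIC))
for fx,fy in [(.499,-.178),(.497,-.1765)]:
  f=np.array([fx,fy,0]);a=-.007
  F=lambda x,y,z:f+np.array([np.cos(a)*x-np.sin(a)*y,np.sin(a)*x+np.cos(a)*y,z])
  for p in [(-.078,.1,.008),(-.078,-.1,.008),(-.041,.05-.0205,.068),(-.041,.05+.0205,.068),(-.035,.05-.0205,.068),(-.035,.05+.0205,.068),(-.032,.05,.048)]: print(p,np.round((proj(r,F(*p))-[120,95])*2.3))"
```

```text
(-0.078, 0.1, 0.008) [612.  37.]
(-0.078, -0.1, 0.008) [22. 36.]
(-0.041, 0.029500000000000002, 0.068) [388. 184.]
(-0.041, 0.07050000000000001, 0.068) [537. 184.]
(-0.035, 0.029500000000000002, 0.068) [388. 205.]
(-0.035, 0.07050000000000001, 0.068) [536. 205.]
(-0.032, 0.05, 0.048) [463. 198.]
(-0.078, 0.1, 0.008) [616.  31.]
(-0.078, -0.1, 0.008) [25. 30.]
(-0.041, 0.029500000000000002, 0.068) [393. 177.]
(-0.041, 0.07050000000000001, 0.068) [542. 177.]
(-0.035, 0.029500000000000002, 0.068) [394. 198.]
(-0.035, 0.07050000000000001, 0.068) [542. 198.]
(-0.032, 0.05, 0.048) [468. 192.]
```

View pics/w11z.png

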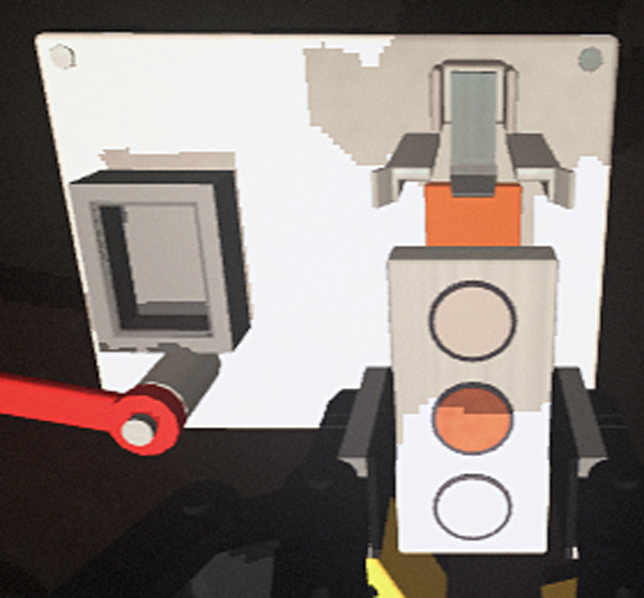

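```bash
python3 -m pendant '[[[0,0,0.8],0,1],[[0,0,0.7],0,1],[[0,0,0.1],0,1],[[0,0,0],0,1],[[0,0,0],0,1]]' 40; python3 go.py 0.500 -0.127 0.09 89.6; python3 -c "
from h import *
r=snap('wrist','w12')
c=r['color'][95:355,190:470]; cv2.imwrite('pics/w12z.png',cv2.resize(c,None,fx=2.3,fy=2.3,interpolation=cv2.INTER_CUBIC))
r=snap('scene','s12')
c=r['color'][200:330,310:450]; cv2.imwrite('pics/s12z.png',cv2.resize(c,None,fx=4.5,fy=4.5,interpolation=cv2.INTER_CUBIC))
"
```

```text
clock: 20.5
tcp_pos: [0.5006, -0.1254, 0.0804]
orientation: [0.0, 0.003, 1.0, -0.0]
wrist_force: [0.1, -0.3, 0.2]
finger_gap: 0.0346
t 20.5 tcp [ 0.5006 -0.1254  0.0804] q [-0.401  0.298 -0.364  0.908  0.    -0.394] F [ 0.1 -0.3  0.2] M [-0.04 -0.09 -0.  ] gap 0.0346
[[-1.0, 0.007, 0.001], [0.007, 1.0, -0.0], [-0.001, -0.0, -1.0]]
yaw 89.61 turn shares 0.001
shift units [ 0.03 -0.08 -0.48]
```

View pics/w12z.png

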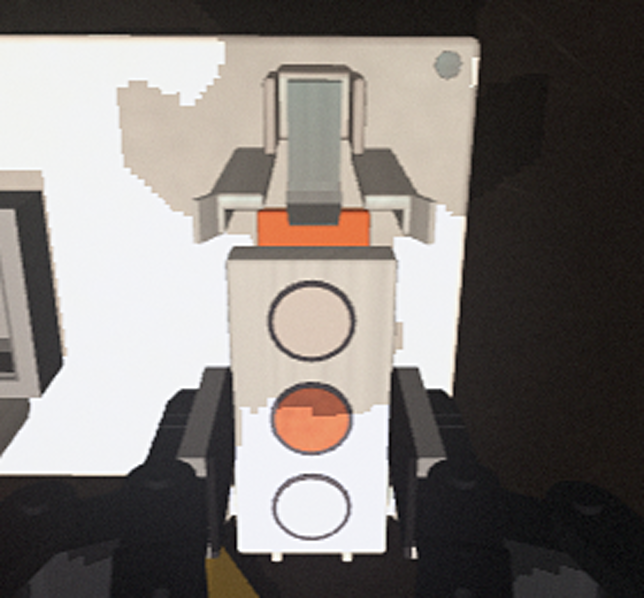

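View pics/s12z.png

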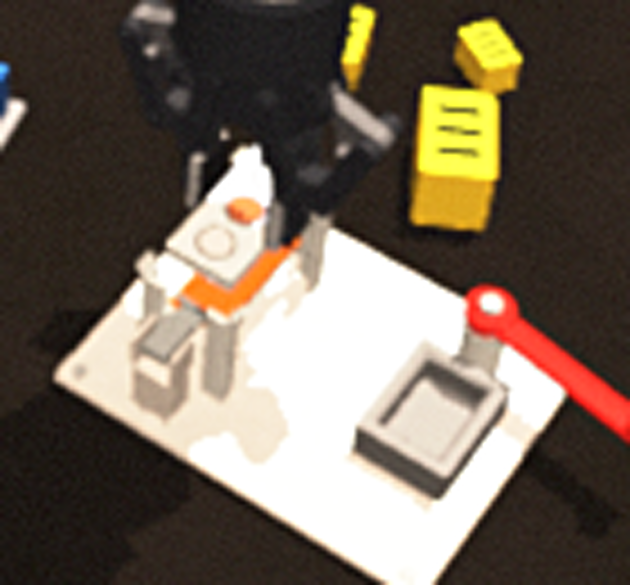

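```bash
cat > pnp.py <<'E'
from h import *
r=env.read_camera('wrist'); K=np.array(r['mtx'])
f=lambda L:np.array([((a+.5)/2.3-.5+120,(b+.5)/2.3-.5+95) for a,b in L],float)
Pp=np.array([(-38,18,10),(-38,-18,10),(38,-18,10),(38,18,10),(-38,18,0),(-38,-18,0)],float)
# image left = world -y here? left of image is pocket (-y) => left is -y
Pp[:,1]*=-1
ip=f([(388,262),(557,262),(549,552),(399,552),(388,248),(556,248)])
Pf=np.array([(-78,-100,8),(-78,100,8),(78,-100,8),(78,100,8),(-31,-84,30),(-31,-36,30),(31,-36,30),(31,-84,30)],float)
ff=f([(36,34),(617,37),(103,429),(592,429),(71,183),(213,185),(234,351),(99,350)])
T=[]
for P,I in ((Pp,ip),(Pf,ff)):
    ok,rv,tv=cv2.solvePnP(P,I,K,None,flags=cv2.SOLVEPNP_ITERATIVE)
    e=cv2.projectPoints(P,rv,tv,K,None)[0][:,0]-I
    print('err',np.round(e,1).tolist()); Rm=cv2.Rodrigues(rv)[0]; T.append((Rm,tv[:,0]))
(Rp,tp),(Rf,tf)=T
print('plate in feeder mm',np.round(Rf.T@(tp-tf),1)); print(np.round(np.degrees(cv2.Rodrigues(Rf.T@Rp)[0].ravel()),1))
E
python3 pnp.py
```

```text
err [[-1.0, 0.5], [0.8, 0.2], [-0.8, 0.2], [0.7, 0.2], [1.3, -0.4], [-1.0, -0.6]]
err [[-0.8, -0.2], [-0.2, 0.2], [1.4, 0.7], [-1.0, 0.8], [-0.3, -0.4], [0.7, -1.0], [-0.3, -0.0], [0.5, 0.3]]
plate in feeder mm [  3.4  49.9 111.3]
[0.8 2.  0.7]
```

```bash
cat >> pnp.py <<'E'
from scipy.optimize import least_squares
from scipy.spatial.transform import Rotation as Ro
def res(p,free):
    Rc=Ro.from_rotvec(p[:3]).as_matrix(); t=p[3:6]
    Q=Ro.from_euler('xyz',[0,p[10] if free else 0,p[9]]).apply(Pp)+p[6:9]
    X=np.vstack([Pf,Q])@Rc.T+t; u=X@K.T; u=u[:,:2]/u[:,2:]
    return (u-np.vstack([ff,ip])).ravel()
p0=np.concatenate([cv2.Rodrigues(Rf)[0].ravel(),tf,[3,50,111,0,0]])
for fr in (0,1):
    s=least_squares(res,p0,args=(fr,),loss='soft_l1'); J=s.jac; print('joint',np.round(s.x[6:],3),'cost',s.cost)
    # pitch of camera vs calibration
    V=np.array(r['view']); print(np.degrees(Ro.from_matrix(Ro.from_rotvec(s.x[:3]).as_matrix()@V[:3,:3].T).as_rotvec()))
# with the calibrated rotation fixed
E
python3 pnp.py | tail -4
```

```text
joint [3.61800e+00 5.03740e+01 1.09256e+02 9.00000e-03 0.00000e+00] cost 6.175189481761209
[-0.54475632 -0.49333903  0.58963103]
joint [3.37700e+00 5.03300e+01 1.10663e+02 9.00000e-03 2.90000e-02] cost 5.586422459063119
[-0.87395144 -0.50804509  0.56605229]
```

```bash
python3 -m pendant '[[[0.15,0,0],0,1],[[0,0,0.2],0,1],[[0,0,0.2],0,1],[[0,0,0.1],0,1],[[0,0,0],0,1]]' 40; python3 -c "
from h import *
st();r=snap('wrist','w13')
c=r['color'][95:355,190:470]; cv2.imwrite('pics/w13z.png',cv2.resize(c,None,fx=2.3,fy=2.3,interpolation=cv2.INTER_CUBIC))
"
```

```text
clock: 21.32
tcp_pos: [0.497, -0.1251, 0.0696]
orientation: [-0.0, 0.003, 1.0, 0.0]
wrist_force: [0.0, -0.5, 0.0]
finger_gap: 0.0345
t 21.32 tcp [ 0.497  -0.1251  0.0696] q [-0.403  0.304 -0.386  0.882  0.    -0.397] F [ 0.  -0.5  0. ] M [-0.02  0.05 -0.02] gap 0.0345
[[-1.0, 0.007, -0.001], [0.007, 1.0, 0.0], [0.001, 0.0, -1.0]]
```

View pics/w13z.png

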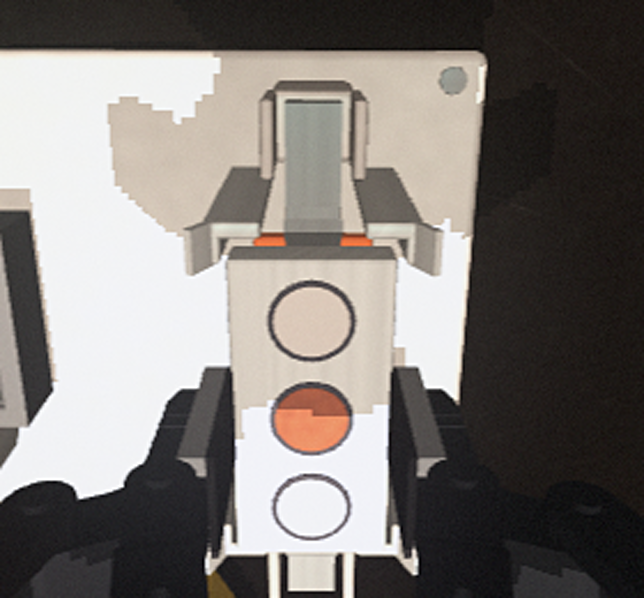

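```bash
python3 -m pendant '[[[0,0,0.15],0,1],[[0,0,0.1],0,1],[[0,0,0.1],0,1],[[0,0,0],0,1]]' 40; python3 -c "
from h import *
st();r=snap('wrist','w14')
c=r['color'][95:355,190:470]; cv2.imwrite('pics/w14z.png',cv2.resize(c,None,fx=2.3,fy=2.3,interpolation=cv2.INTER_CUBIC))
"
```

```text
clock: 21.88
tcp_pos: [0.4973, -0.1253, 0.0629]
orientation: [0.0, 0.004, 1.0, -0.0]
wrist_force: [0.4, -0.6, -0.1]
finger_gap: 0.0345
t 21.88 tcp [ 0.4973 -0.1253  0.0629] q [-0.404  0.311 -0.395  0.865  0.    -0.396] F [ 0.4 -0.6 -0.1] M [-0.05 -0.11 -0.01] gap 0.0345
[[-1.0, 0.007, 0.0], [0.007, 1.0, -0.0], [-0.0, -0.0, -1.0]]
```

View pics/w14z.png

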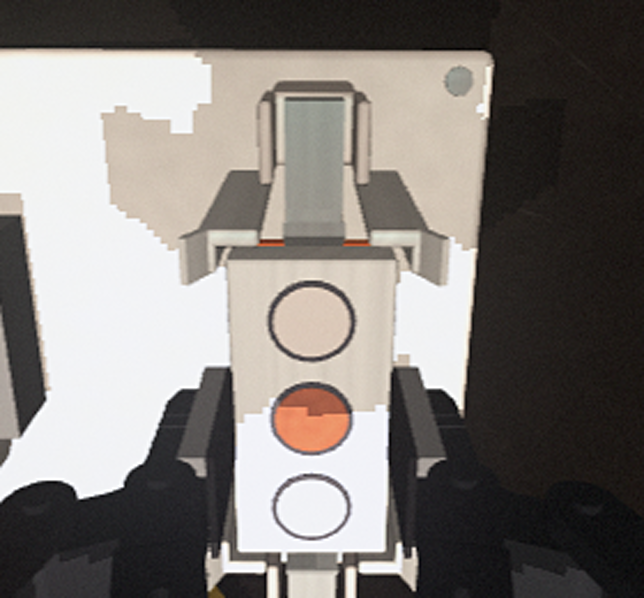

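```bash
python3 -m pendant '[[[0,0,0.1],0,1],[[0,0,0],0,0],[[0,0,0],0,0],[[0,0,0],0,-0.2],[[0,0,-0.5],0,-0.2],[[0,0,-0.6],0,-0.2],[[0,0,-1],0,1],[[0,0,-0.5],0,1],[[0,0,0],0,1],[[0,0,0],0,1]]' 40; python3 -c "
from h import *
st();r=snap('wrist','w15')
r=snap('scene','s15')
c=r['color'][200:330,310:450]; cv2.imwrite('pics/s15z.png',cv2.resize(c,None,fx=4.5,fy=4.5,interpolation=cv2.INTER_CUBIC))
"
```

```text
clock: 23.18
tcp_pos: [0.4968, -0.1251, 0.1125]
orientation: [-0.0, 0.003, 1.0, 0.0]
wrist_force: [-0.3, -0.3, -0.4]
finger_gap: 0.0002
t 23.18 tcp [ 0.4968 -0.1251  0.1125] q [-0.404  0.263 -0.325  0.984  0.    -0.397] F [-0.3 -0.3 -0.4] M [-0.01  0.01 -0.02] gap 0.0002
[[-1.0, 0.007, -0.001], [0.007, 1.0, 0.0], [0.001, 0.0, -1.0]]
```

View pics/w15.png

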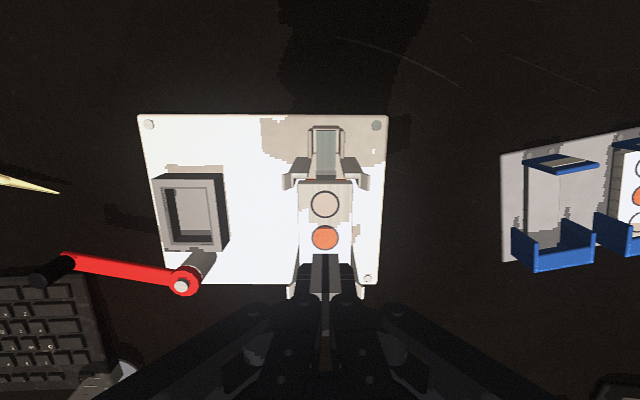

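View pics/s15z.png

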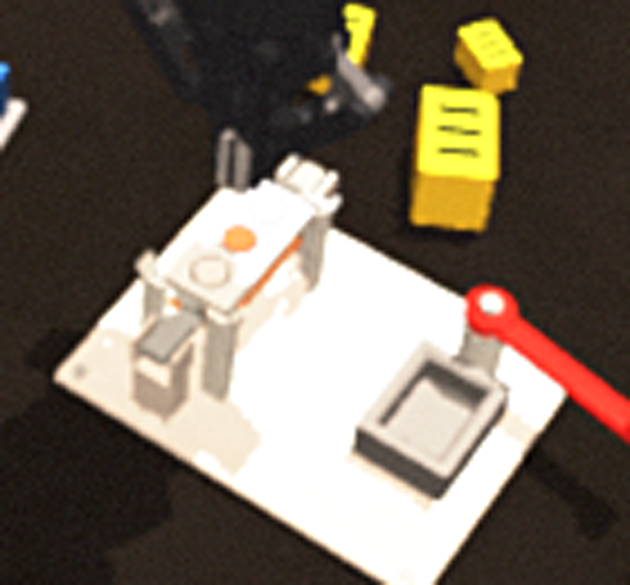

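```bash
python3 -m pendant '[[[-0.05,0,1],0,1],[[0,0,0.9],0,1],[[0,0,0.2],0,1],[[0,0,0.2],0,1],[[0,0,0.2],0,1],[[0,0,0.2],0,1],[[0,0,0.2],0,1],[[0,0,0.2],0,1],[[0,0,0.1],0,1],[[0,0,0],0,1]]' 40; python3 -c "
from h import *
st();r=snap('wrist','w16')
"
```

```text
clock: 24.52
tcp_pos: [0.4987, -0.1258, 0.0505]
orientation: [0.001, 0.004, 1.0, -0.001]
wrist_force: [-4.8, 0.3, 11.7]
finger_gap: 0.0002
t 24.52 tcp [ 0.4987 -0.1258  0.0505] q [-0.403  0.326 -0.409  0.834 -0.001 -0.396] F [-4.8  0.3 11.7] M [ 0.08  0.63 -0.02] gap 0.0002
[[-1.0, 0.007, 0.002], [0.007, 1.0, -0.001], [-0.002, -0.001, -1.0]]
```

View pics/w16.png

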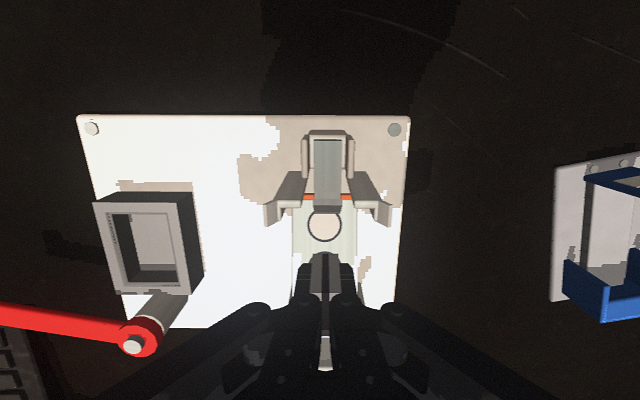

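```bash
python3 -m pendant '[[[0,0,0.08],0,1],[[0,0,0.08],0,1],[[0,0,0],0,1]]' 40; python3 -m pendant '[[[0,0,0.05],0,1],[[0,0,0.03],0,1],[[0,0,0],0,1]]'; python3 -c "
from h import *
st();r=snap('wrist','w17')
c=r['color'][100:360,190:470]; cv2.imwrite('pics/w17z.png',cv2.resize(c,None,fx=2.3,fy=2.3,interpolation=cv2.INTER_CUBIC))
"
```

```text
clock: 24.95
tcp_pos: [0.499, -0.1258, 0.0466]
orientation: [0.001, 0.004, 1.0, -0.001]
wrist_force: [-1.0, -2.0, 2.3]
finger_gap: -0.0001
clock: 25.32
tcp_pos: [0.4987, -0.1255, 0.0442]
orientation: [0.0, 0.004, 1.0, -0.0]
wrist_force: [1.8, -1.6, 3.5]
finger_gap: 0.0003
t 25.32 tcp [ 0.4987 -0.1255  0.0442] q [-0.403  0.334 -0.415  0.821  0.    -0.396] F [ 1.8 -1.6  3.5] M [-0.29 -0.35 -0.04] gap 0.0003
[[-1.0, 0.007, 0.001], [0.007, 1.0, -0.0], [-0.001, -0.0, -1.0]]
```

View pics/w17z.png

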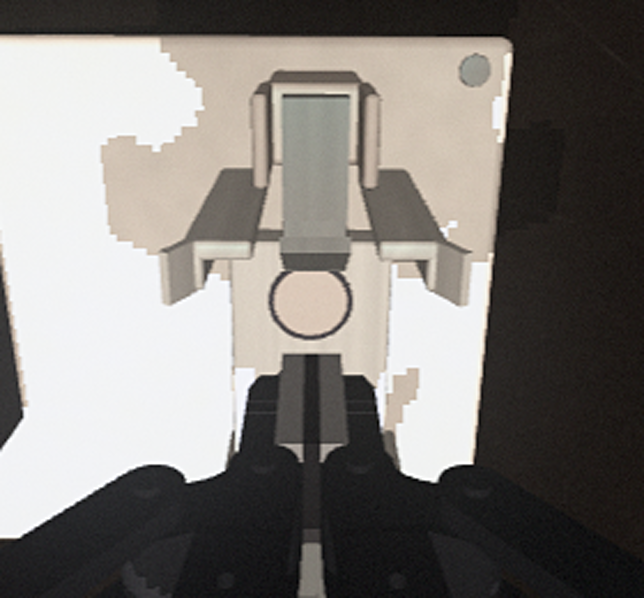

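```bash
python3 -m pendant '[[[0,0,-0.3],0,1],[[0,0,-1],0,1],[[0,0,-1],0,1],[[0,0,-1],0,1],[[0.5,1,-1],-0.4,-0.41],[[0,1,-0.7],-0.5,-0.41],[[0,1,-0],-0.5,-0.41],[[0,1,0],-0.53,-0.41]]' 25; python3 -c "
from h import *
st();r=snap('scene','s18')
c=r['color'][200:330,310:450]; cv2.imwrite('pics/s18z.png',cv2.resize(c,None,fx=4.5,fy=4.5,interpolation=cv2.INTER_CUBIC))
r=snap('wrist','w18')
"; python3 go.py 0.4634 0.1260 0.06 101.2
```

```text
clock: 26.38
tcp_pos: [0.4818, -0.0443, 0.1439]
orientation: [-0.001, -0.098, 0.995, 0.001]
wrist_force: [0.4, -0.2, -0.4]
finger_gap: 0.0602
t 26.38 tcp [ 0.4818 -0.0443  0.1439] q [-2.580e-01  1.870e-01 -3.410e-01  1.046e+00  1.000e-03 -4.550e-01] F [ 0.4 -0.2 -0.4] M [ 0.05  0.04 -0.03] gap 0.0602
[[-0.981, -0.196, -0.002], [-0.196, 0.981, 0.001], [0.002, 0.002, -1.0]]
t 26.48 tcp [ 0.4812 -0.0434  0.1436] q [-2.570e-01  1.870e-01 -3.420e-01  1.046e+00  1.000e-03 -4.550e-01] F [ 0.1 -0.4  0. ] M [-0.02 -0.02  0.  ] gap 0.0601
[[-0.98, -0.197, -0.003], [-0.197, 0.98, 0.002], [0.003, 0.002, -1.0]]
yaw 101.34 turn shares 0.023
shift units [-0.78  8.47  4.2 ]
```

View pics/s18z.png

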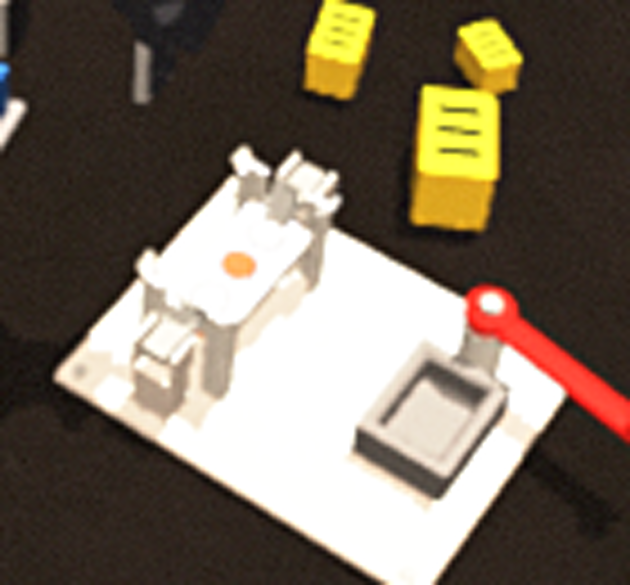

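View pics/w18.png

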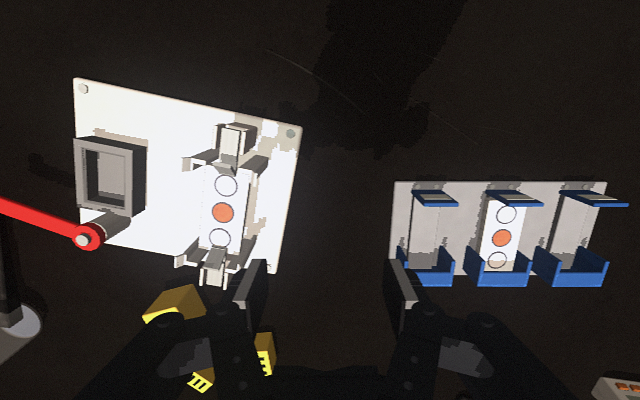

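```bash
python3 -m pendant '[[[-0.09,0.94,0],0,-0.41],[[-0.09,0.94,0],0,-0.41],[[-0.09,0.94,0],0,-0.41],[[-0.09,0.94,0],0,-0.41],[[-0.09,0.94,0.2],0,-0.41],[[-0.09,0.94,0.4],0,-0.41],[[-0.09,0.94,0.6],0,-0.41],[[-0.09,0.94,0.6],0,-0.41],[[-0.09,0.94,0.6],0,-0.41],[[0,0,1],0.02,-0.41],[[0,0,0.8],0,-0.41],[[0,0,0],0,-0.41]]' 25; python3 go.py 0.4634 0.1255 0.006 101.2; python3 -c "
from h import *
r=snap('wrist','w19')
"
```

```text
clock: 27.98
tcp_pos: [0.4645, 0.1239, 0.0589]
orientation: [-0.002, -0.096, 0.995, 0.0]
wrist_force: [-0.2, -0.1, 0.8]
finger_gap: 0.0599
t 27.98 tcp [0.4645 0.1239 0.0589] q [ 0.093  0.264 -0.474  0.837  0.    -0.099] F [-0.2 -0.1  0.8] M [-0.01  0.    0.03] gap 0.0599
[[-0.982, -0.191, -0.004], [-0.191, 0.982, -0.0], [0.004, 0.001, -1.0]]
yaw 101.03 turn shares -0.028
shift units [0.03 0.09 2.64]
```

View pics/w19.png

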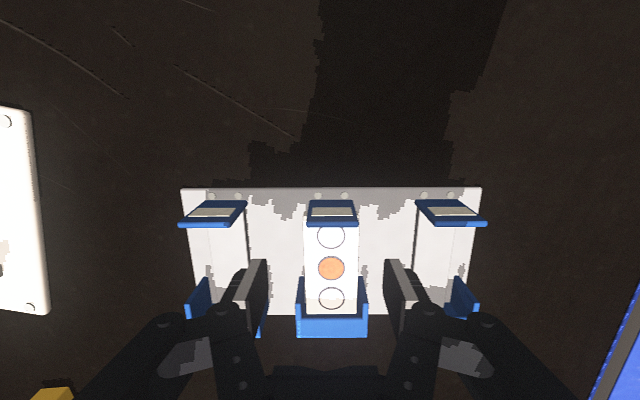

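```bash
python3 -m pendant '[[[0,0.12,1],0,-0.41],[[0,0,1],0,-0.41],[[0,0,0.4],0,-0.41],[[0,0,0.24],0,-0.41],[[0,0,0],0,-0.41],[[0,0,0],0,0.3],[[0,0,0],0,1],[[0,0,0],0,1],[[0,0,0],0,1]]' 25; python3 go.py 0.4634 0.1255 0.0055 101.2; python3 -c "
from h import *
r=snap('wrist','w20')
"
```

```text
clock: 29.15
tcp_pos: [0.4663, 0.1262, 0.0081]
orientation: [0.001, -0.096, 0.995, 0.0]
wrist_force: [-0.6, -0.7, 6.1]
finger_gap: 0.0355
t 29.15 tcp [0.4663 0.1262 0.0081] q [ 0.098  0.329 -0.535  0.706  0.    -0.095] F [-0.6 -0.7  6.1] M [0.05 0.22 0.03] gap 0.0355
[[-0.981, -0.192, 0.001], [-0.192, 0.981, 0.0], [-0.001, 0.0, -1.0]]
yaw 101.06 turn shares -0.023
shift units [ 0.15 -0.    0.13]
```

View pics/w20.png

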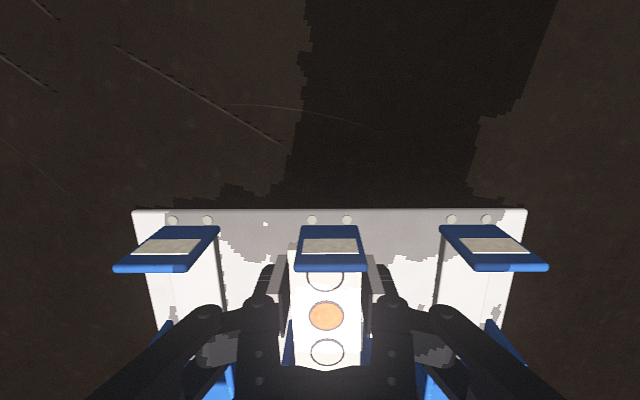

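```bash
python3 -m pendant '[[[0,0,-0.2],0,1],[[0,0,-0.2],0,1],[[0,0,-0.2],0,1],[[0,0,-0.2],0,1],[[-0.02,0,-0.2],0,1],[[-0.02,0,-0.25],0,1],[[-0.03,0,-0.25],0,1],[[-0.05,0,-0.25],0,1],[[-0.06,0,-0.17],0,1]]' 25;python3 go.py 0.4663 0.1262 0.0081 101.2;  python3 -c "
from h import *
r=snap('wrist','w21')"
```

```text
clock: 30.32
tcp_pos: [0.469, 0.1268, 0.046]
orientation: [-0.0, -0.096, 0.995, 0.0]
wrist_force: [-0.1, 0.8, -5.5]
finger_gap: 0.0353
t 30.32 tcp [0.469  0.1268 0.046 ] q [ 0.098  0.285 -0.481  0.804  0.    -0.095] F [-0.1  0.8 -5.5] M [0.24 0.12 0.05] gap 0.0353
[[-0.981, -0.192, -0.0], [-0.192, 0.981, 0.0], [0.0, 0.0, -1.0]]
yaw 101.06 turn shares -0.023
shift units [ 0.14 -0.    1.89]
```

View pics/w21.png

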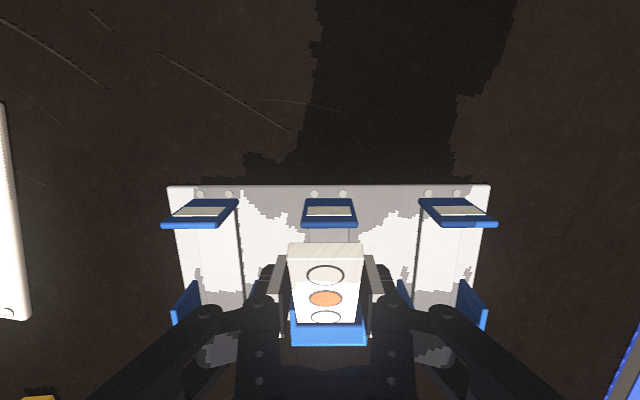

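```bash
python3 -m pendant '[[[0.17,0,-0.104],0,1],[[0.17,0,-0.104],0,1],[[0.17,0,-0.104],0,1],[[0.17,0,-0.104],0,1],[[0.17,0,-0.104],0,1],[[0.17,0,-0.104],0,1],[[0.17,0,-0.104],0,1],[[0.17,0,-0.104],0,1],[[0.17,0,-0.104],0,1],[[0,0,0],0,1]]' 25;python3 go.py 0.4663 0.1262 0.0081 101.2;  python3 -c "
from h import *
r=snap('wrist','w22')"
```

```text
clock: 31.62
tcp_pos: [0.439, 0.1208, 0.0646]
orientation: [0.0, -0.096, 0.995, 0.0]
wrist_force: [-0.8, 0.9, -0.2]
finger_gap: 0.035
t 31.62 tcp [0.439  0.1208 0.0646] q [ 0.092  0.21  -0.529  0.831  0.    -0.101] F [-0.8  0.9 -0.2] M [ 0.01  0.05 -0.03] gap 0.035
[[-0.981, -0.192, 0.0], [-0.192, 0.981, 0.0], [-0.0, 0.0, -1.0]]
yaw 101.06 turn shares -0.024
shift units [-1.39 -0.    2.83]
```

View pics/w22.png

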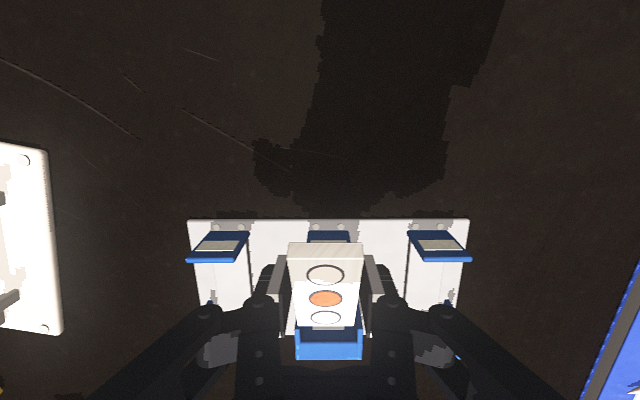

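```bash
python3 -m pendant '[[[0,0,-0.6],0,1],[[0,0,-1],0,1],[[0,0,-1],0,1],[[0,0,-1],0.5,1],[[0,0,-0.6],0.7,1],[[0,0,0],0.71,1],[[-0.5,-0.3,0],0,1],[[-1,-0.72,0],0,1],[[-1,-0.72,0],0,1],[[-1,-0.72,0],0,1],[[-1,-0.72,0],0,1],[[-1,-0.72,0.3],0,1]]' 40; python3 go.py 0.58 0.02 0.026 89.6
```

```text
clock: 33.17
tcp_pos: [0.551, 0.0401, 0.1424]
orientation: [0.001, 0.004, 1.0, -0.0]
wrist_force: [0.9, -0.2, -1.0]
finger_gap: 0.0349
t 33.17 tcp [0.551  0.0401 0.1424] q [-0.073  0.311 -0.179  1.079 -0.    -0.065] F [ 0.9 -0.2 -1. ] M [-0.    0.01 -0.01] gap 0.0349
[[-1.0, 0.007, 0.001], [0.007, 1.0, -0.0], [-0.001, -0.0, -1.0]]
yaw 89.6 turn shares -0.001
shift units [-1.45 -0.99  5.82]
```

```bash
python3 -m pendant '[[[-0.75,-0.5,0.9],0,1],[[-0.7,-0.5,1],0,1],[[0,0,1],0,1],[[0,0,1],0,1],[[0,0,0.8],0,1],[[0,0,0.6],0,1],[[0,0,0.4],0,1],[[0,0,0.25],0,1],[[0,0,0.25],0,1],[[0,0,0.25],0,1],[[0,0,0.25],0,1],[[0,0,0.2],0,1]]' 25; python3 go.py 0.58 0.02 0.0 89.6;python3 -c "
from h import *
r=snap('wrist','w23')"
```

```text
clock: 34.67
tcp_pos: [0.5771, 0.0221, 0.0059]
orientation: [0.0, 0.003, 1.0, -0.0]
wrist_force: [-6.3, -1.3, 10.0]
finger_gap: 0.0349
t 34.67 tcp [0.5771 0.0221 0.0059] q [-0.101  0.481 -0.292  0.797 -0.    -0.094] F [-6.3 -1.3 10. ] M [0.05 0.89 0.  ] gap 0.0349
[[-1.0, 0.007, 0.0], [0.007, 1.0, -0.0], [-0.0, -0.0, -1.0]]
yaw 89.63 turn shares 0.004
shift units [-0.14 -0.1   0.3 ]
```

View pics/w23.png

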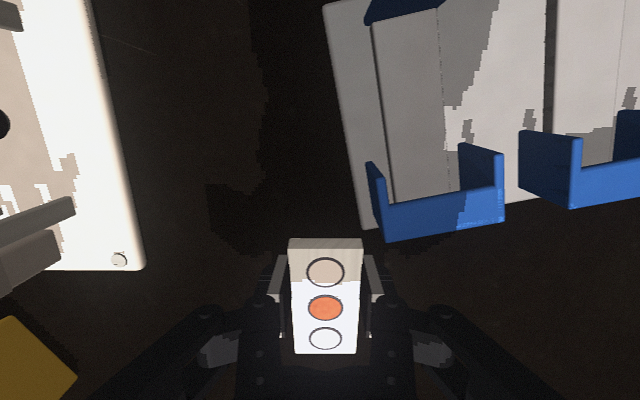

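```bash
python3 -m pendant '[[[0,0,0],0,0],[[0,0,0],0,-0.2],[[0,0,0],0,-0.41],[[0,0,0],0,-0.41],[[0,0,-1],0,-0.41],[[-0.4,0,-1],0,-0.41],[[-0.4,0,-1],0,-0.41],[[0,0,0],0,-0.41]]' 25;python3 -c "
from h import *
st()
r=snap('wrist','w24')
"
```

```text
clock: 35.72
tcp_pos: [0.5955, 0.0216, 0.066]
orientation: [0.002, 0.004, 1.0, -0.0]
wrist_force: [0.6, -0.3, 0.5]
finger_gap: 0.0602
t 35.73 tcp [0.5955 0.0216 0.066 ] q [-0.099  0.447 -0.178  0.943  0.    -0.092] F [ 0.6 -0.3  0.5] M [-0.06 -0.03  0.03] gap 0.0602
[[-1.0, 0.007, 0.004], [0.007, 1.0, -0.0], [-0.004, -0.0, -1.0]]
```

View pics/w24.png

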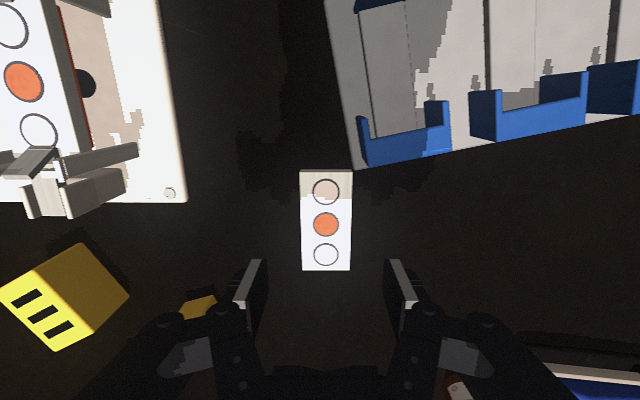

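```bash
python3 -c "
from h import *
r=env.read_camera('wrist');print(onz(r,(326,224),.01))"; python3 go.py 0.595 0.0216 0.0016 89.6
```

```text
[0.59003705 0.02200777 0.01      ]
t 35.83 tcp [0.593  0.0218 0.0638] q [-0.098  0.448 -0.181  0.942  0.    -0.092] F [-0.6 -0.  -1. ] M [ 0.03  0.04 -0.01] gap 0.0606
[[-1.0, 0.007, -0.001], [0.007, 1.0, 0.0], [0.001, 0.0, -1.0]]
yaw 89.6 turn shares 0.0
shift units [-0.1  -0.01  3.11]
```

```bash
python3 -m pendant '[[[-0.1,0,1],0,-0.41],[[0,0,1],0,-0.41],[[0,0,0.7],0,-0.41],[[0,0,0.4],0,-0.41],[[0,0,0],0,0.2],[[0,0,0],0,1],[[0,0,0],0,1],[[0,0,0],0,1],[[0,0,0],0,1]]' 40; python3 -c "
from h import *
st()"; python3 -m pendant '[[[0,0,-0.5],0,1],[[0,0,-1],0,1],[[0,0,-1],0,1],[[0,0,-1],0,1],[[0,0,-1],0,1],[[0,0,-1],0,1],[[0,0,0],0,1]]' 40;python3 -c "
from h import *
st()
r=snap('wrist','w25')
"; python3 go.py 0.4975 -0.1254 0.1119 89.6
```

```text
clock: 36.95
tcp_pos: [0.5957, 0.0218, 0.0027]
orientation: [0.0, 0.003, 1.0, 0.0]
wrist_force: [-0.5, 0.2, 1.5]
finger_gap: 0.0343
t 36.95 tcp [0.5957 0.0218 0.0027] q [-0.098  0.514 -0.244  0.812  0.    -0.091] F [-0.5  0.2  1.5] M [ 0.02 -0.    0.01] gap 0.0343
[[-1.0, 0.007, 0.0], [0.007, 1.0, 0.0], [-0.0, 0.0, -1.0]]
clock: 37.83
tcp_pos: [0.597, 0.0216, 0.1148]
orientation: [0.002, 0.003, 1.0, -0.0]
wrist_force: [0.1, 0.5, -1.1]
finger_gap: 0.0347
t 37.83 tcp [0.597  0.0216 0.1148] q [-0.098  0.409 -0.106  1.051  0.    -0.091] F [ 0.1  0.5 -1.1] M [ 0.04 -0.01 -0.01] gap 0.0347
[[-1.0, 0.007, 0.004], [0.007, 1.0, -0.0], [-0.004, -0.0, -1.0]]
t 37.88 tcp [0.5962 0.0217 0.1134] q [-0.098  0.411 -0.108  1.05   0.    -0.091] F [-0.2  0.1 -1.4] M [0.06 0.04 0.02] gap 0.0346
[[-1.0, 0.007, 0.002], [0.007, 1.0, -0.0], [-0.002, -0.0, -1.0]]
yaw 89.6 turn shares 0.0
shift units [ 4.88 -7.39  0.07]
```

View pics/w25.png

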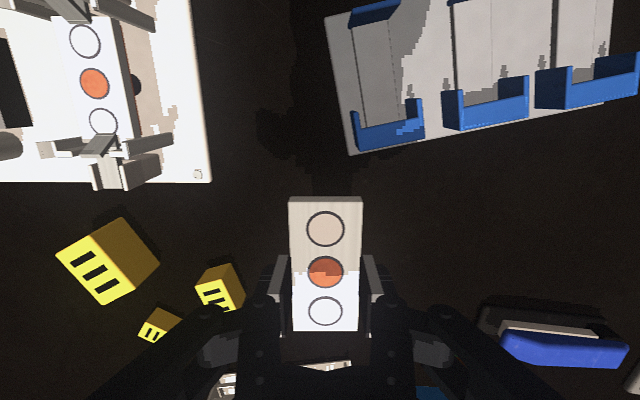

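```bash
python3 -m pendant '[[[0.6,-0.91,0],0,1],[[0.6,-0.91,0],0,1],[[0.6,-0.91,0],0,1],[[0.6,-0.91,0],0,1],[[0.6,-0.91,0],0,1],[[0.6,-0.91,0],0,1],[[0.6,-0.91,0.3],0,1],[[0.6,-0.91,0.5],0,1],[[0,-0.06,0.6],0,1],[[0,0,0.3],0,1],[[0,0,0],0,1]]' 40; python3 go.py 0.4993 -0.1253 0.0696 89.6
```

```text
clock: 39.25
tcp_pos: [0.4983, -0.1239, 0.0779]
orientation: [-0.0, 0.003, 1.0, 0.0]
wrist_force: [0.4, -0.2, -0.4]
finger_gap: 0.0346
t 39.25 tcp [ 0.4983 -0.1239  0.0779] q [-0.4    0.297 -0.372  0.903  0.    -0.394] F [ 0.4 -0.2 -0.4] M [-0.04  0.    0.01] gap 0.0346
[[-1.0, 0.006, -0.001], [0.006, 1.0, 0.001], [0.001, 0.001, -1.0]]
yaw 89.63 turn shares 0.005
shift units [-0.05 -0.07  0.41]
```

```bash
python3 -m pendant '[[[-0.05,-0.07,0],0,1],[[0,0,0.2],0,1],[[0,0,0.2],0,1],[[0,0,0],0,1]]' 40; python3 -c "
from h import *
st();r=snap('wrist','w26')
c=r['color'][95:355,190:470]; cv2.imwrite('pics/w26z.png',cv2.resize(c,None,fx=2.3,fy=2.3,interpolation=cv2.INTER_CUBIC))
"
```

```text
clock: 39.75
tcp_pos: [0.4991, -0.1255, 0.07]
orientation: [-0.0, 0.003, 1.0, 0.0]
wrist_force: [-0.0, 0.1, -0.4]
finger_gap: 0.0344
t 39.75 tcp [ 0.4991 -0.1255  0.07  ] q [-0.402  0.307 -0.379  0.885  0.    -0.396] F [-0.   0.1 -0.4] M [ 0.02  0.06 -0.  ] gap 0.0344
[[-1.0, 0.007, -0.001], [0.007, 1.0, 0.0], [0.001, 0.0, -1.0]]
```

View pics/w26z.png

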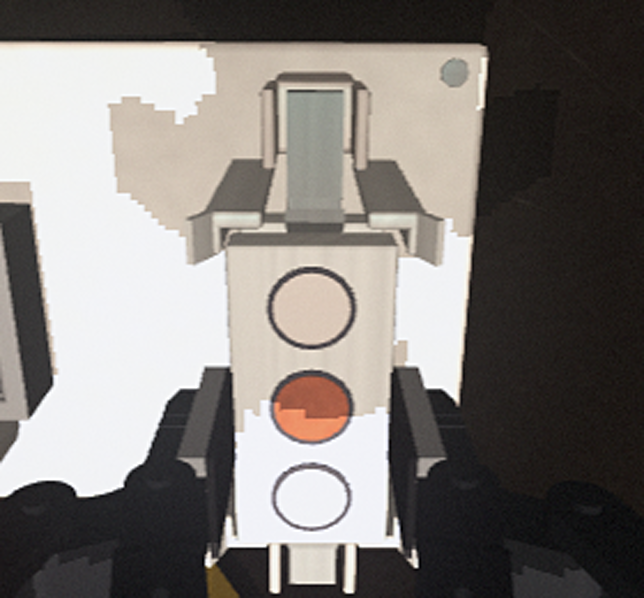

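```bash
python3 -m pendant '[[[-0.03,0,0.15],0,1],[[0,0,0.15],0,1],[[0,0,0.1],0,1],[[0,0,0],0,1],[[0,0,0],0,0],[[0,0,0],0,0],[[0,0,0],0,-0.2],[[0,0,-0.5],0,-0.2],[[0,0,-0.6],0,-0.2],[[0,0,-1],0,1],[[0,0,-0.5],0,1],[[0,0,0],0,1]]' 40; python3 -c "
from h import *
st();r=snap('wrist','w27')
r=snap('scene','s27')
c=r['color'][200:330,310:450]; cv2.imwrite('pics/s27z.png',cv2.resize(c,None,fx=4.5,fy=4.5,interpolation=cv2.INTER_CUBIC))
"
```

```text
clock: 41.3
tcp_pos: [0.5009, -0.1261, 0.1156]
orientation: [0.001, 0.003, 1.0, -0.0]
wrist_force: [0.1, 0.4, -1.0]
finger_gap: 0.0002
t 41.3 tcp [ 0.5009 -0.1261  0.1156] q [-0.402  0.265 -0.313  0.99   0.    -0.395] F [ 0.1  0.4 -1. ] M [-0.02 -0.04 -0.01] gap 0.0002
[[-1.0, 0.007, 0.002], [0.007, 1.0, -0.001], [-0.002, -0.001, -1.0]]
```

View pics/w27.png

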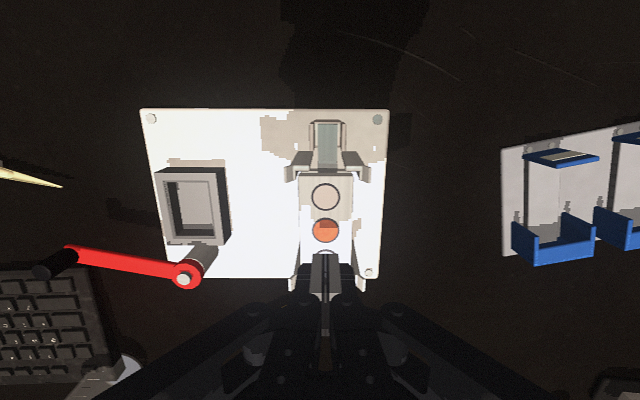

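View pics/s27z.png

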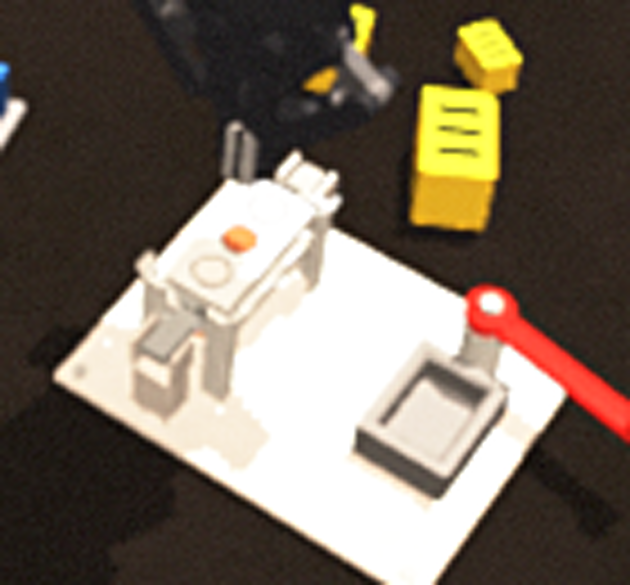

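```bash
python3 -m pendant '[[[0.05,0,1],0,1],[[0,0,0.9],0,1],[[0,0,0.3],0,1],[[0,0,0.2],0,1],[[0,0,0.2],0,1],[[0,0,0.2],0,1],[[0,0,0.2],0,1],[[0,0,0.2],0,1],[[0,0,0.2],0,1],[[0,0,0.1],0,1],[[0,0,0],0,1]]' 40; python3 -c "
from h import *
st()"
```

```text
clock: 42.78
tcp_pos: [0.4997, -0.1262, 0.0447]
orientation: [0.001, 0.004, 1.0, -0.0]
wrist_force: [1.2, -1.6, 4.3]
finger_gap: 0.0001
t 42.77 tcp [ 0.4997 -0.1262  0.0447] q [-0.403  0.335 -0.412  0.822 -0.    -0.396] F [ 1.2 -1.6  4.3] M [-0.27 -0.21  0.02] gap 0.0001
[[-1.0, 0.007, 0.001], [0.007, 1.0, -0.001], [-0.001, -0.001, -1.0]]
```

```bash
python3 -m pendant '[[[0,0,-0.3],0,1],[[0,0,-1],0,1],[[0,0,-1],0,1],[[0,0,-1],0,1],[[0,0,-1],0,-0.5],[[-1,0.3,-1],0,-0.5],[[-1,0.3,0],0,-0.5],[[-1,0.3,0],0,-0.5],[[-0.5,0.3,0],0,-0.5],[[0,0,0],0,-0.5]]' 40; python3 -c "
from h import *
st();r=snap('wrist','w28')
t=env.read_camera('top')
c=t['color'][130:290,360:520]; cv2.imwrite('pics/t28z.png',cv2.resize(c,None,fx=3.7,fy=3.7,interpolation=cv2.INTER_CUBIC))
for cam,rr in(('wrist',r),('top',t)):
  for d in env.cut_out(cam,'key_block'):
    m=d['region'].astype(np.uint8); c,_=cv2.findContours(m,0,2); c=max(c,key=cv2.contourArea); print(cam,round(d['p'],2),np.round(d['location'],1),m.sum(),np.round(onz(rr,d['location'],.02),3),cv2.minAreaRect(c))
"
```

```text
clock: 44.02
tcp_pos: [0.5688, -0.1016, 0.1498]
orientation: [-0.001, 0.003, 1.0, 0.0]
wrist_force: [-0.3, 0.6, 0.4]
finger_gap: 0.0641
t 44.02 tcp [ 0.5688 -0.1016  0.1498] q [-0.316  0.355 -0.096  1.121  0.    -0.31 ] F [-0.3  0.6  0.4] M [-0.01 -0.    0.05] gap 0.0641
[[-1.0, 0.006, -0.002], [0.006, 1.0, 0.001], [0.002, 0.001, -1.0]]
wrist 0.93 [265.6 266. ] 2137 [ 0.642 -0.163  0.02 ] ((260.9800109863281, 268.6400146484375), (67.4000015258789, 51.20000457763672), 53.13010025024414)
wrist 0.75 [346.6 294.6] 1275 [ 0.677 -0.08   0.02 ] ((347.9895935058594, 294.4629211425781), (48.49486541748047, 28.08003044128418), 74.35775756835938)
wrist 0.72 [287.7 325.4] 771 [ 0.716 -0.144  0.02 ] ((288.70001220703125, 326.10003662109375), (30.857736587524414, 27.280027389526367), 26.56505012512207)
top 0.78 [380.8 168.4] 247 [ 0.684 -0.075  0.02 ] ((382.7059326171875, 169.8235321044922), (18.432706832885742, 14.067066192626953), 75.96376037597656)
top 0.44 [410.  183.6] 42 [ 0.649 -0.147  0.02 ] ((409.5, 181.5), (7.0, 5.0), 90.0)
top 0.22 [388.6 245.3] 939 [ 0.497 -0.097  0.02 ] ((391.2117614746094, 246.74705505371094), (24.92636489868164, 58.05925369262695), 4.39870548248291)
```

View pics/w28.png

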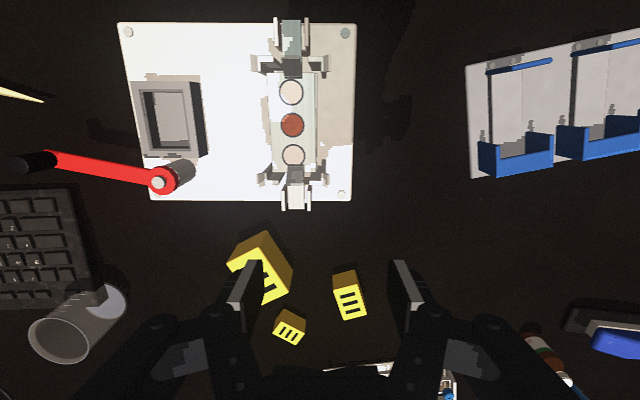

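View pics/t28z.png

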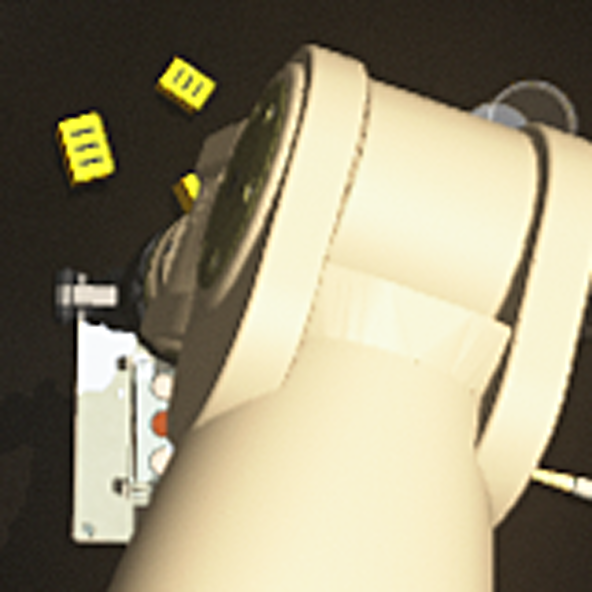

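```bash
python3 -c "
from h import *
t=env.read_camera('top');w=env.read_camera('wrist')
c=t['color'][140:200,360:440]; cv2.imwrite('pics/t29z.png',cv2.resize(c,None,fx=9,fy=9,interpolation=cv2.INTER_CUBIC))
c=w['color'][220:350,220:400]; cv2.imwrite('pics/w29z.png',cv2.resize(c,None,fx=4.4,fy=4.4,interpolation=cv2.INTER_CUBIC))
"
```

```text
(no output)
```

View pics/t29z.png

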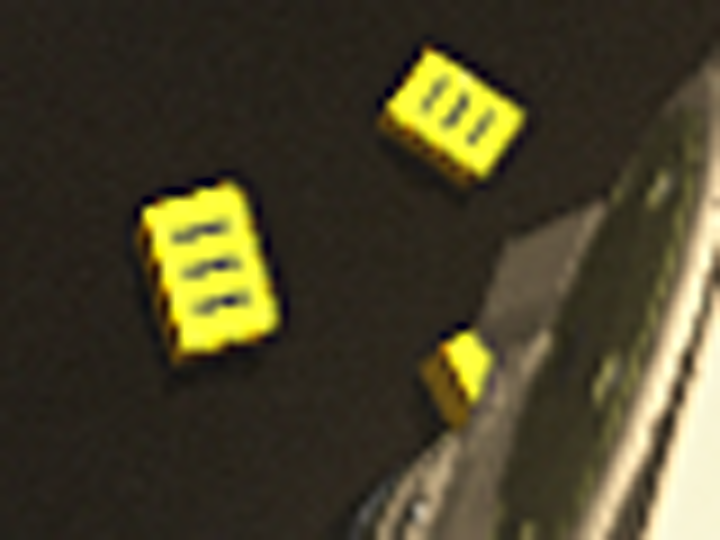

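View pics/w29z.png

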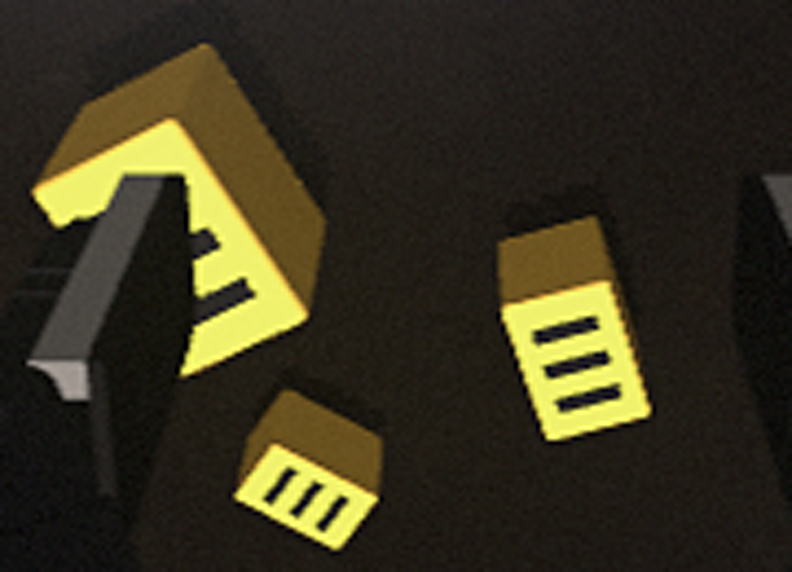

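```bash
python3 -c "
from h import *
t=env.read_camera('top');w=env.read_camera('wrist')
for r,L,f,o in ((t,[(145,207),(238,182),(278,330),(180,355)],9,(360,140)),(w,[(503,305),(611,282),(650,413),(550,440)],4.4,(220,220))):
  P=np.array([onz(r,((a+.5)/f-.5+o[0],(b+.5)/f-.5+o[1]),.03)[:2] for a,b in L])
  d=[np.linalg.norm(P[i]-P[(i+1)%4]) for i in range(4)]
  v=P[1]-P[2]; v2=P[0]-P[3]; print(P.mean(0),np.round(d,4),np.degrees(np.arctan2(v[1],v[0])),np.degrees(np.arctan2(v2[1],v2[0])))
"
```

```text
[ 0.68052492 -0.07904887] [0.0261 0.0416 0.0273 0.0413] 15.958616582736822 14.239213267575261
[ 0.67918495 -0.07658426] [0.0256 0.0379 0.025  0.0398] -164.09455870836317 -163.3156551956692
```

```bash
python3 -m pendant '[[[0,0,0],-0.7,-0.18],[[0,0,0],-1,-0.18],[[0,0,0],-0.95,-0.18],[[0,0,0],0,-0.18]]' 40; python3 go.py 0.6805 -0.078 0.06 105.5
```

```text
clock: 44.92
tcp_pos: [0.5691, -0.1024, 0.1505]
orientation: [0.0, -0.134, 0.991, 0.0]
wrist_force: [-0.2, 0.3, 0.7]
finger_gap: 0.0505
t 44.92 tcp [ 0.5691 -0.1024  0.1505] q [-0.317  0.354 -0.096  1.12   0.    -0.586] F [-0.2  0.3  0.7] M [ 0.   -0.01  0.03] gap 0.0505
[[-0.964, -0.266, 0.0], [-0.266, 0.964, 0.0], [-0.0, 0.0, -1.0]]
yaw 105.43 turn shares -0.012
shift units [-5.69 -0.32  4.53]
```

```bash
python3 -m pendant '[[[-0.8,-0.05,0],0,-0.18],[[-0.95,-0.05,0],0,-0.18],[[-1,-0.05,0.2],0,-0.18],[[-1,-0.05,0.5],0,-0.18],[[-1,-0.06,0.8],0,-0.18],[[-0.94,-0.06,1],0,-0.18],[[0,0,1],0,-0.18],[[0,0,0.8],0,-0.18],[[0,0,0],0,-0.18]]' 40; python3 go.py 0.6805 -0.078 0.017 105.5; python3 -c "
from h import *
r=snap('wrist','w30')"
```

```text
clock: 46.05
tcp_pos: [0.6792, -0.0778, 0.0628]
orientation: [-0.002, -0.134, 0.991, 0.001]
wrist_force: [-0.6, 0.4, 0.0]
finger_gap: 0.051
t 46.05 tcp [ 0.6792 -0.0778  0.0628] q [-0.231  0.61   0.092  1.056  0.    -0.501] F [-0.6  0.4  0. ] M [-0.02 -0.02 -0.01] gap 0.051
[[-0.964, -0.266, -0.003], [-0.266, 0.964, 0.001], [0.003, 0.002, -1.0]]
yaw 105.44 turn shares -0.01
shift units [-0.07 -0.03  2.29]
```

View pics/w30.png

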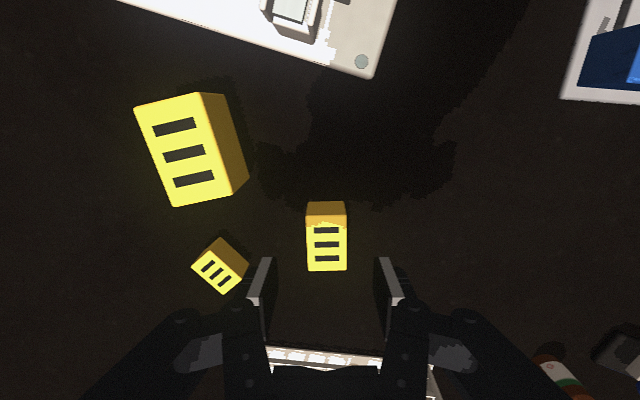

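```bash
python3 -m pendant '[[[-0.05,0,1],0,-0.18],[[0,0,0.8],0,-0.18],[[0,0,0.35],0,-0.18],[[0,0,0.1],0,-0.18],[[0,0,0],0,-0.18],[[0,0,0],0,0.3],[[0,0,0],0,1],[[0,0,0],0,1],[[0,0,0],0,1]]' 40; python3 go.py 0.6805 -0.078 0.017 105.5; python3 -c "
from h import *
r=snap('wrist','w31')"
```

```text
clock: 47.22
tcp_pos: [0.6822, -0.0779, 0.0203]
orientation: [0.001, -0.135, 0.991, -0.0]
wrist_force: [1.0, 0.2, 4.5]
finger_gap: 0.0249
t 47.23 tcp [ 0.6822 -0.0779  0.0203] q [-0.231  0.646  0.044  0.967  0.    -0.501] F [1.  0.2 4.5] M [0.05 0.02 0.01] gap 0.0249
[[-0.964, -0.267, 0.002], [-0.267, 0.964, -0.0], [-0.001, -0.001, -1.0]]
yaw 105.5 turn shares -0.0
shift units [0.08 0.02 0.17]
```

View pics/w31.png

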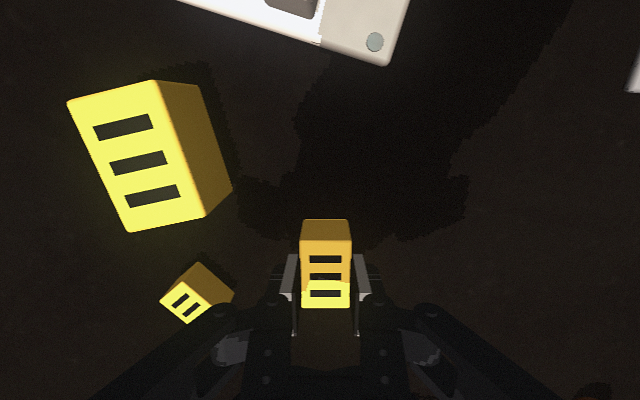

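```bash
python3 -m pendant '[[[0,0,-0.5],0,1],[[0,0,-1],0,1],[[0,0,-1],0,1],[[0,0,-1],0,1],[[0,0,-1],0.3,1],[[0,0,-1],0.6,1],[[0,0,-0.5],0.9,1],[[0,0,0],0.85,1],[[0,0,0],0,1]]' 50; python3 go.py 0.4985 -0.2355 0.13 89.6; python3 -c "
from h import *
r=snap('wrist','w32');snap('scene','s32')"
```

```text
clock: 48.4
tcp_pos: [0.6812, -0.0777, 0.1394]
orientation: [-0.0, 0.003, 1.0, 0.0]
wrist_force: [0.3, 1.2, -0.6]
finger_gap: 0.0246
t 48.4 tcp [ 0.6812 -0.0777  0.1394] q [-0.231  0.566  0.21   1.215  0.    -0.225] F [ 0.3  1.2 -0.6] M [-0.02  0.08  0.04] gap 0.0246
[[-1.0, 0.006, -0.001], [0.006, 1.0, 0.0], [0.001, 0.0, -1.0]]
yaw 89.66 turn shares 0.009
shift units [ 9.08 -7.96  0.47]
```

View pics/w32.png

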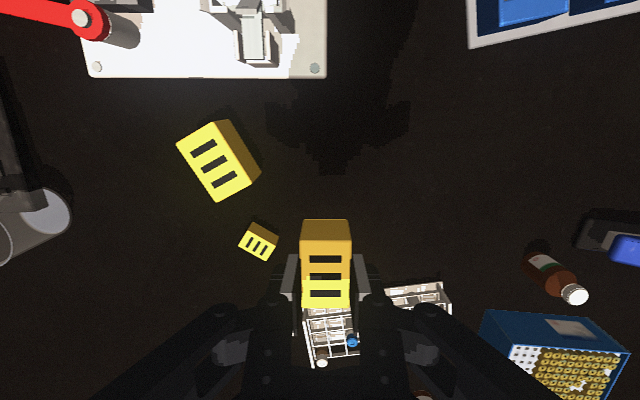

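```bash
python3 -m pendant '[[[0.8,-0.7,0],0,1],[[0.92,-0.8,0],0,1],[[0.92,-0.8,0],0,1],[[0.92,-0.8,0],0,1],[[0.92,-0.8,0],0,1],[[0.92,-0.8,0],0,1],[[0.92,-0.8,0],0,1],[[0.92,-0.8,0],0,1],[[0.92,-0.8,0],0,1],[[0.92,-0.86,0],0,1],[[0,0,0],0,1],[[0,0,0],0,1]]' 50; python3 go.py 0.4985 -0.2355 0.1 89.6; python3 -c "
from h import *
r=snap('wrist','w33')
c=r['color'][80:340,190:470]; cv2.imwrite('pics/w33z.png',cv2.resize(c,None,fx=2.3,fy=2.3,interpolation=cv2.INTER_CUBIC))"
```

```text
clock: 50.0
tcp_pos: [0.4991, -0.2355, 0.1394]
orientation: [0.0, 0.003, 1.0, 0.0]
wrist_force: [0.1, -0.4, -1.1]
finger_gap: 0.024
t 50.0 tcp [ 0.4991 -0.2355  0.1394] q [-0.587  0.313 -0.184  1.074  0.    -0.58 ] F [ 0.1 -0.4 -1.1] M [-0.01 -0.02 -0.  ] gap 0.024
[[-1.0, 0.007, 0.0], [0.007, 1.0, 0.0], [-0.0, 0.0, -1.0]]
yaw 89.63 turn shares 0.004
shift units [ 0.03 -0.    1.97]
```

View pics/w33z.png

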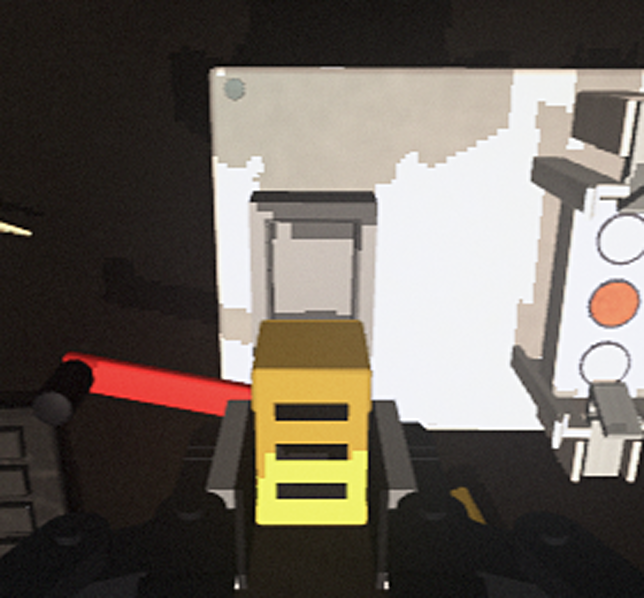

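```bash
python3 -c "
from h import *
r=env.read_camera('wrist');s=env.get_state();z=s['tcp_pos'][2]+.0097
a=onz(r,(325.5,240.2),z);b=onz(r,(325.5,307.4),z);print(a,b,(a+b)/2-s['tcp_pos'])
f=np.array([.499,-.178,0]);A=-.007
F=lambda x,y,z:f+np.array([np.cos(A)*x-np.sin(A)*y,np.sin(A)*x+np.cos(A)*y,z])
for p in [(-.078,-.1,.008),(-.031,-.084,.008),(-.031,-.036,.008),(-.031,-.084,.03),(-.031,-.036,.03),(-.023,-.076,.03),(-.023,-.044,.03)]: print(p,np.round((proj(r,F(*p))-[190,80])*2.3))
"
```

```text
[ 0.47709143 -0.23534613  0.14908671] [ 0.51617187 -0.23555141  0.14908671] [-0.0027535  -0.00024068  0.0097    ]
(-0.078, -0.1, 0.008) [198.  70.]
(-0.031, -0.084, 0.008) [245. 193.]
(-0.031, -0.036, 0.008) [365. 194.]
(-0.031, -0.084, 0.03) [239. 205.]
(-0.031, -0.036, 0.03) [370. 205.]
(-0.023, -0.076, 0.03) [262. 226.]
(-0.023, -0.044, 0.03) [347. 226.]
```

```bash
python3 -m pendant '[[[0.03,0,0.8],0,1],[[0,0,1],0,1],[[0,0,1],0,1],[[0,0,0.8],0,1],[[0,0,0.5],0,1],[[0,0,0],0,1],[[0,0,0],0,1]]' 50; python3 go.py 0.4985 -0.2355 0.0545 89.6; python3 -c "
from h import *
r=snap('wrist','w34')
c=r['color'][120:350,190:470]; cv2.imwrite('pics/w34z.png',cv2.resize(c,None,fx=2.8,fy=2.6,interpolation=cv2.INTER_CUBIC))"
```

```text
clock: 50.98
tcp_pos: [0.4987, -0.2359, 0.0579]
orientation: [0.0, 0.003, 1.0, -0.0]
wrist_force: [0.5, -0.1, 0.1]
finger_gap: 0.0242
t 50.98 tcp [ 0.4987 -0.2359  0.0579] q [-0.587  0.381 -0.303  0.885  0.    -0.581] F [ 0.5 -0.1  0.1] M [-0.05  0.05 -0.02] gap 0.0242
[[-1.0, 0.007, 0.001], [0.007, 1.0, -0.0], [-0.001, -0.0, -1.0]]
yaw 89.61 turn shares 0.001
shift units [0.01 0.02 0.17]
```

View pics/w34z.png

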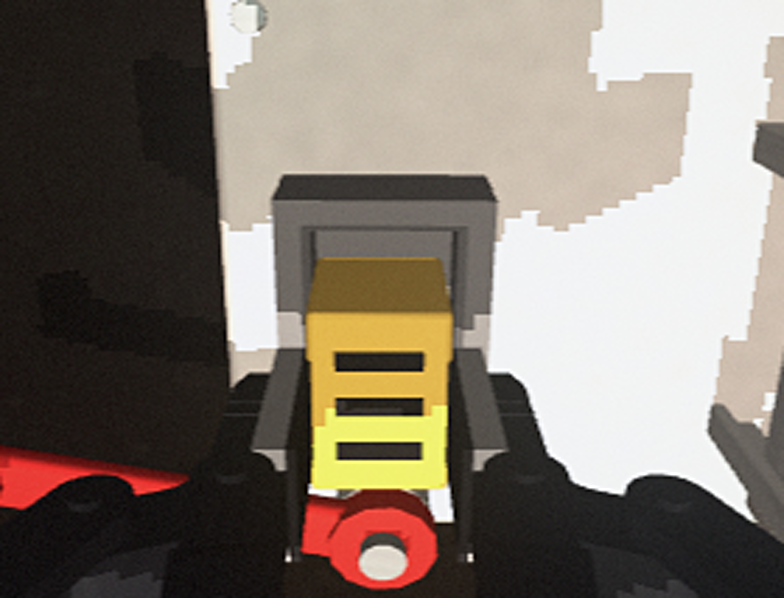

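```bash
python3 -m pendant '[[[0.03,0.04,0.2],0,1],[[0,0,0.25],0,1],[[0,0,0.2],0,1],[[0,0,0],0,1]]' 50; python3 go.py 0.4985 -0.235 0.0343 89.6; python3 -c "
from h import *
r=snap('wrist','w35')
c=r['color'][120:350,190:470]; cv2.imwrite('pics/w35z.png',cv2.resize(c,None,fx=2.8,fy=2.6,interpolation=cv2.INTER_CUBIC))"
```

```text
clock: 51.52
tcp_pos: [0.4973, -0.2346, 0.0439]
orientation: [-0.0, 0.004, 1.0, 0.0]
wrist_force: [0.8, -0.2, -0.4]
finger_gap: 0.0243
t 51.52 tcp [ 0.4973 -0.2346  0.0439] q [-0.587  0.395 -0.323  0.855  0.    -0.58 ] F [ 0.8 -0.2 -0.4] M [ 0.01 -0.06  0.01] gap 0.0243
[[-1.0, 0.007, -0.001], [0.007, 1.0, 0.001], [0.001, 0.001, -1.0]]
yaw 89.6 turn shares -0.0
shift units [-0.06 -0.02  0.48]
```

View pics/w35z.png

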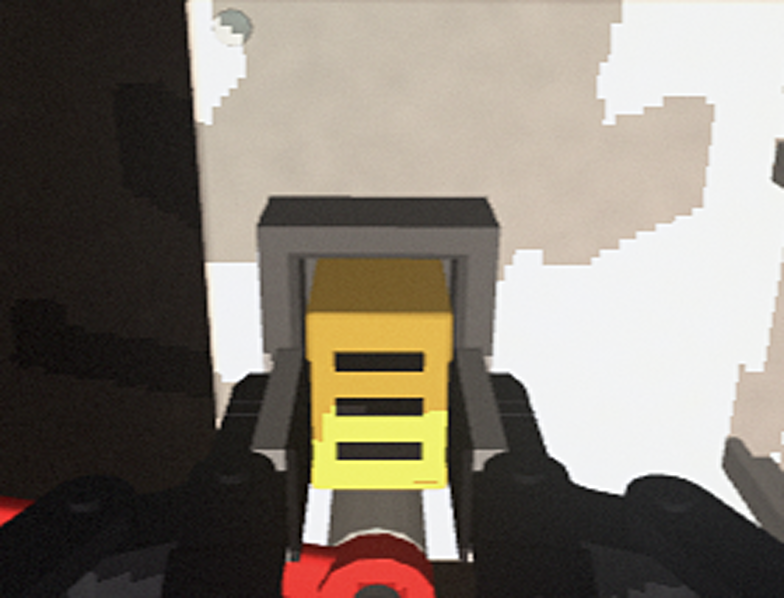

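```bash
python3 -m pendant '[[[0,0,0.15],0,1],[[0,0,0.15],0,1],[[0,0,0.12],0,1],[[0,0,0],0,1]]' 50; python3 go.py 0.4985 -0.235 0.0343 89.6
```

```text
clock: 52.08
tcp_pos: [0.4975, -0.2347, 0.0357]
orientation: [-0.0, 0.004, 1.0, 0.0]
wrist_force: [-0.9, -0.1, -0.8]
finger_gap: 0.0249
t 52.08 tcp [ 0.4975 -0.2347  0.0357] q [-0.587  0.404 -0.332  0.836  0.    -0.58 ] F [-0.9 -0.1 -0.8] M [-0.03 -0.04  0.  ] gap 0.0249
[[-1.0, 0.007, -0.0], [0.007, 1.0, 0.0], [0.0, 0.0, -1.0]]
yaw 89.6 turn shares -0.0
shift units [-0.05 -0.01  0.07]
```

```bash
python3 -m pendant '[[[0,0,0],0,0.3],[[0,0,0],0,0.06],[[0,0,0],0,0.06],[[0,0,-0.5],0,0.06],[[0,0,-1],0,0.06],[[0,0,-1],0,0.06],[[0,0,-1],0,0.06],[[0,0,-1],0,0.06],[[1,1,-0.5],0,0.3],[[1,1,0],0,0.3],[[1,1,0],0,0.3],[[0,0,0],0,0.3]]' 50; python3 -c "
from h import *
st();r=snap('wrist','w36')
s=snap('scene','s36');t=snap('top','t36')
c=s['color'][200:330,310:480]; cv2.imwrite('pics/s36z.png',cv2.resize(c,None,fx=4.5,fy=4.5,interpolation=cv2.INTER_CUBIC))
for cam,rr in (('wrist',r),('scene',s),('top',t)):
  for n in ('lever_knob','lever'):
    print(cam,n,[(round(d['p'],2),np.round(d['location'],1).tolist(),np.round(onz(rr,d['location'],.066)[:2],3).tolist()) for d in env.cut_out(cam,n)][:3])
"
```

```text
clock: 53.58
tcp_pos: [0.4369, -0.1733, 0.1368]
orientation: [-0.0, 0.003, 1.0, 0.0]
wrist_force: [-0.2, 0.3, 0.6]
finger_gap: 0.0303
t 53.58 tcp [ 0.4369 -0.1733  0.1368] q [-0.549  0.165 -0.386  1.02   0.    -0.543] F [-0.2  0.3  0.6] M [ 0.    0.04 -0.01] gap 0.0303
[[-1.0, 0.006, -0.0], [0.006, 1.0, 0.0], [0.0, 0.0, -1.0]]
wrist lever_knob [(0.67, [160.2, 310.6], [0.518, -0.314])]
wrist lever [(0.91, [163.4, 310.7], [0.518, -0.312])]
scene lever_knob [(0.61, [432.7, 283.9], [0.515, -0.282]), (0.21, [385.7, 287.0], [0.453, -0.211])]
scene lever [(0.82, [434.3, 285.6], [0.513, -0.287]), (0.27, [269.8, 222.2], [0.45, 0.088])]
top lever_knob [(0.65, [469.7, 229.5], [0.539, -0.278])]
top lever [(0.51, [467.8, 231.3], [0.535, -0.274])]
```

View pics/w36.png

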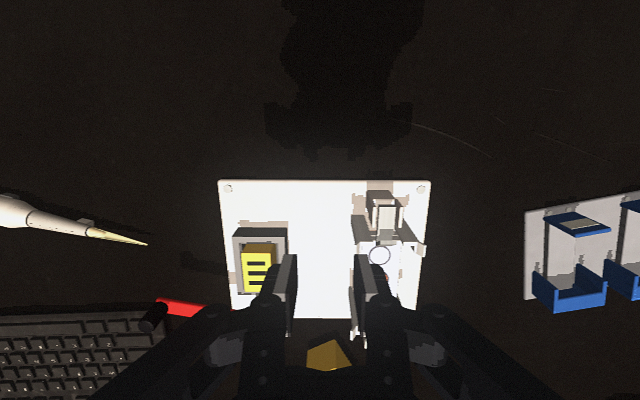

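View pics/s36z.png

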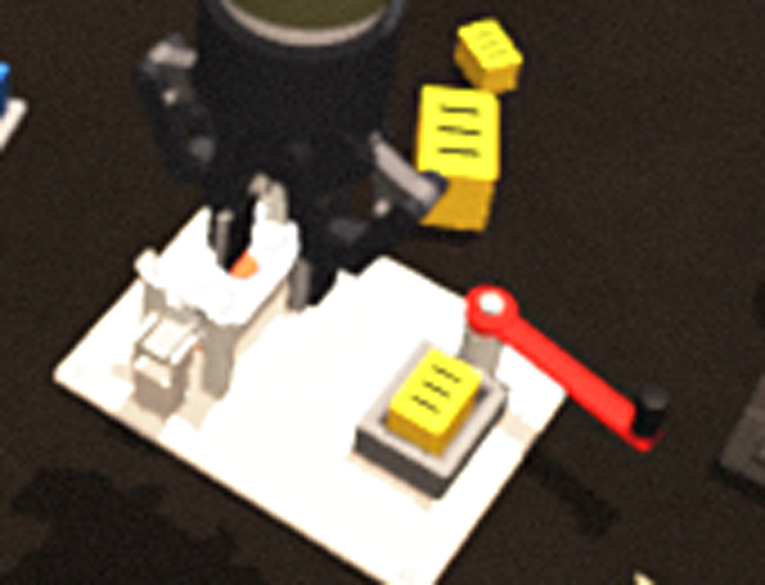

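View pics/t36.png

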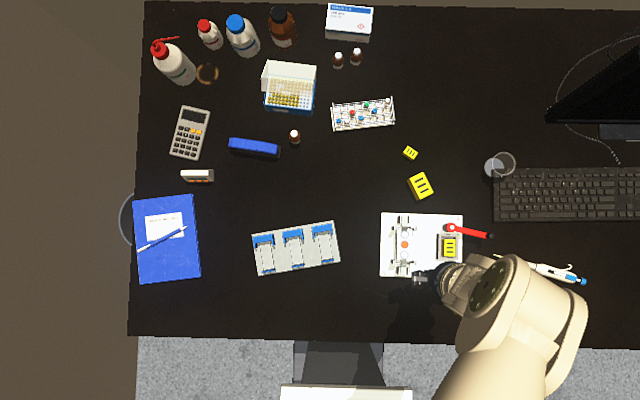

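```bash
python3 -c "
from h import *
s=env.read_camera('scene');t=env.read_camera('top');w=env.read_camera('wrist')
c=t['color'][200:290,400:520]; cv2.imwrite('pics/t37z.png',cv2.resize(c,None,fx=6,fy=6,interpolation=cv2.INTER_CUBIC))
print('scene knob top',onz(s,(454.9,287.5),.078),'mid',onz(s,(454.9,291.1),.065),'hinge',onz(s,(418.9,267.3),.058))
print('top knob',onz(t,(490,236),.078),'hinge',onz(t,(451,227),.058)); print('w',onz(w,(155,313),.066))
"
```

```text
scene knob top [ 0.5244553 -0.3235057  0.078    ] mid [ 0.5265457  -0.32527789  0.065     ] hinge [ 0.5419319 -0.2384645  0.058    ]
top knob [ 0.52534773 -0.32109924  0.078     ] hinge [ 0.54420711 -0.23723482  0.058     ]
w [ 0.52104809 -0.32010525  0.066     ]
```

View pics/t37z.png

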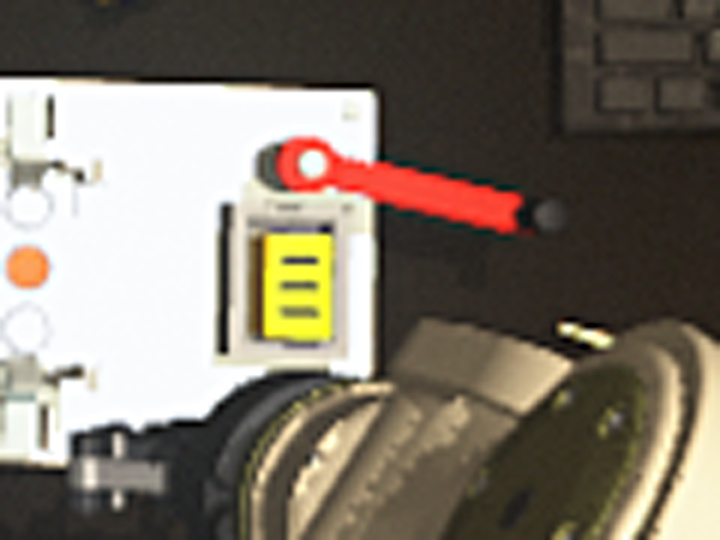

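```bash
python3 -m pendant '[[[-0.55,-0.93,0],0,-0.06],[[-0.55,-0.93,0],0,-0.06],[[-0.55,-0.93,0],0,-0.06],[[-0.55,-0.93,0],0,-0.06],[[-0.55,-0.93,0],0,-0.06],[[-0.55,-0.93,0],0,-0.06],[[-0.55,-0.93,0],0,-0.06],[[-0.55,-0.93,0],0,-0.06],[[0,0,0.5],0,-0.06],[[0,0,0.5],0,-0.06],[[0,0,0],0,-0.06]]' 20; python3 go.py 0.525 -0.322 0.058 89.6; python3 -c "
from h import *
r=snap('wrist','w38')"
```

```text
clock: 55.55
tcp_pos: [0.5237, -0.3223, 0.1144]
orientation: [-0.001, 0.003, 1.0, 0.001]
wrist_force: [0.7, 0.1, -0.2]
finger_gap: 0.0453
t 55.55 tcp [ 0.5237 -0.3223  0.1144] q [-0.682  0.448 -0.047  1.08   0.    -0.676] F [ 0.7  0.1 -0.2] M [0.05 0.   0.03] gap 0.0453
[[-1.0, 0.007, -0.003], [0.007, 1.0, 0.002], [0.003, 0.002, -1.0]]
yaw 89.62 turn shares 0.004
shift units [-0.07  0.01  2.82]
```

View pics/w38.png

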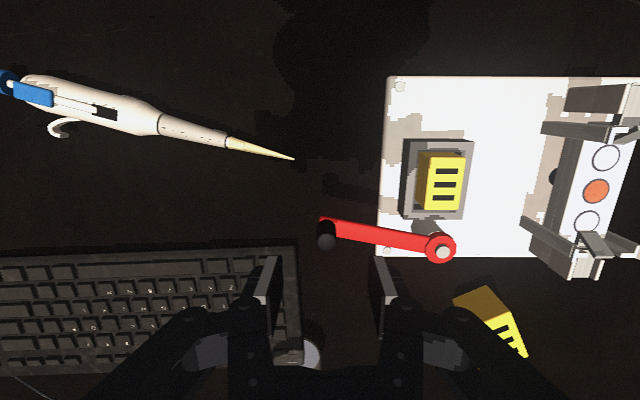

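```bash
python3 -m pendant '[[[-0.05,0,1],0,-0.06],[[0,0,0.8],0,-0.06],[[0,0,0.5],0,-0.06],[[0,0,0.4],0,-0.06],[[0,0,0],0,-0.06]]' 20; python3 go.py 0.525 -0.322 0.058 89.6; python3 -c "
from h import *
r=snap('wrist','w39')"
```

```text
clock: 56.22
tcp_pos: [0.5257, -0.3236, 0.0614]
orientation: [-0.0, 0.003, 1.0, 0.0]
wrist_force: [0.1, 1.0, 0.6]
finger_gap: 0.0453
t 56.23 tcp [ 0.5257 -0.3236  0.0614] q [-0.682  0.491 -0.116  0.964  0.    -0.675] F [0.1 1.  0.6] M [-0.01 -0.03  0.02] gap 0.0453
[[-1.0, 0.007, -0.001], [0.007, 1.0, 0.001], [0.001, 0.001, -1.0]]
yaw 89.6 turn shares -0.0
shift units [0.04 0.08 0.17]
```

View pics/w39.png

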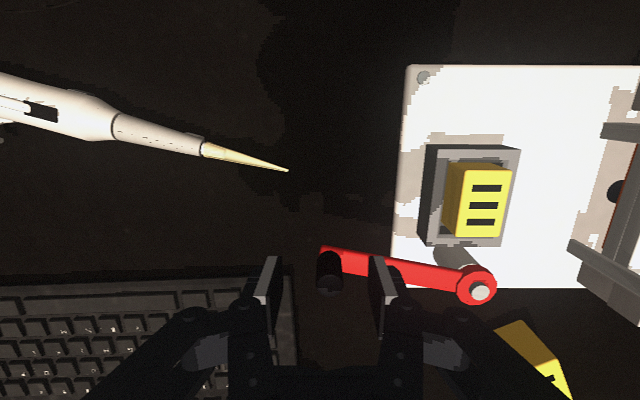

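```bash
python3 -m pendant '[[[0,0,0],0,0.4],[[0,0,0],0,1],[[0,0,0],0,1],[[0,0,0],0,1]]' 20; python3 -m pendant '[[[0.35,0.1,0],0,1],[[0.35,0.1,0],0,1],[[0.39,0.2,0],0,1],[[0.39,0.2,0],0,1],[[0.35,0.27,0],0,1],[[0.35,0.27,0],0,1]]';  python3 -c "
from h import *
st();r=snap('wrist','w40')"
```

```text
clock: 56.78
tcp_pos: [0.5266, -0.3218, 0.0626]
orientation: [0.001, 0.003, 1.0, 0.002]
wrist_force: [0.7, 6.5, 3.8]
finger_gap: 0.0127
clock: 57.52
tcp_pos: [0.4827, -0.3012, 0.0626]
orientation: [0.001, 0.004, 1.0, -0.001]
wrist_force: [1.4, -2.6, 3.4]
finger_gap: 0.0127
t 57.52 tcp [ 0.4827 -0.3012  0.0626] q [-0.699  0.405 -0.252  0.911 -0.    -0.691] F [ 1.4 -2.6  3.4] M [-0.29 -0.09  0.03] gap 0.0127
[[-1.0, 0.007, 0.001], [0.007, 1.0, -0.002], [-0.001, -0.002, -1.0]]
```

View pics/w40.png

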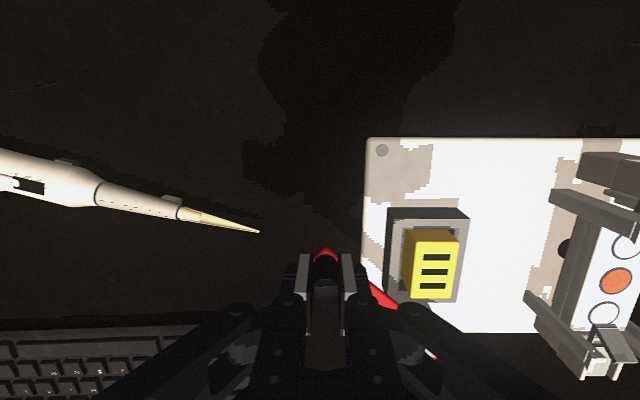

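```bash
python3 -m pendant '[[[0.3,0.35,0],0,1],[[0.28,0.35,0],0,1],[[0.21,0.38,0],0,1],[[0.21,0.38,0],0,1],[[0.13,0.42,0],0,1],[[0.12,0.42,0],0,1]]';  python3 -c "
from h import *
st();r=snap('wrist','w41')"
```

```text
clock: 58.32
tcp_pos: [0.4551, -0.2552, 0.0622]
orientation: [-0.002, 0.005, 1.0, -0.001]
wrist_force: [-2.8, -3.4, 5.8]
finger_gap: 0.0126
t 58.33 tcp [ 0.4551 -0.2552  0.0622] q [-0.662  0.329 -0.37   0.874 -0.005 -0.653] F [-2.8 -3.4  5.8] M [-0.44  0.35 -0.06] gap 0.0126
[[-1.0, 0.009, -0.005], [0.009, 1.0, -0.002], [0.005, -0.002, -1.0]]
```

View pics/w41.png

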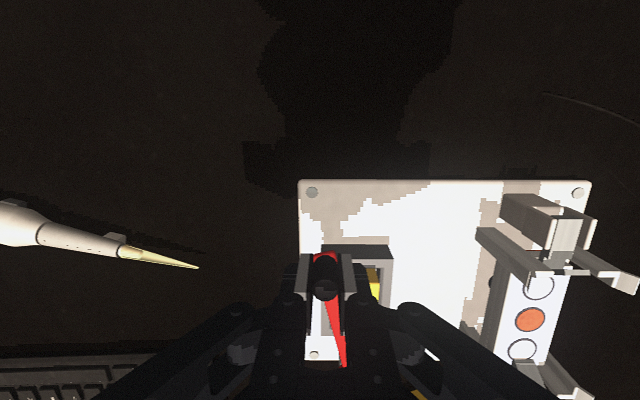

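```bash
python3 -m pendant '[[[0.03,0.35,-0.02],0,1],[[0,0.35,0],0,1],[[0,0.25,0],0,1],[[0,0,0],0,1]]';  python3 -c "
from h import *
st()"; python3 -m pendant '[[[0,0.15,0],0,1],[[0,0.1,0],0,1],[[0,0,0],0,1]]';  python3 -c "
from h import *
st();r=snap('wrist','w42')"
```

```text
clock: 58.88
tcp_pos: [0.4546, -0.2346, 0.0622]
orientation: [-0.003, 0.004, 1.0, 0.0]
wrist_force: [-5.8, 0.3, 7.1]
finger_gap: 0.0129
t 58.88 tcp [ 0.4546 -0.2346  0.0622] q [-0.632  0.313 -0.393  0.869 -0.002 -0.625] F [-5.8  0.3  7.1] M [-0.01  1.19 -0.07] gap 0.0129
[[-1.0, 0.007, -0.005], [0.007, 1.0, 0.001], [0.005, 0.001, -1.0]]
clock: 59.25
tcp_pos: [0.4546, -0.234, 0.0624]
orientation: [-0.003, 0.005, 1.0, -0.004]
wrist_force: [-7.7, -12.3, 2.3]
finger_gap: 0.0129
t 59.25 tcp [ 0.4546 -0.234   0.0624] q [-0.627  0.31  -0.397  0.864 -0.01  -0.617] F [ -7.7 -12.3   2.3] M [-2.56  1.6  -0.13] gap 0.0129
[[-1.0, 0.01, -0.006], [0.01, 1.0, -0.007], [0.006, -0.008, -1.0]]
```

View pics/w42.png

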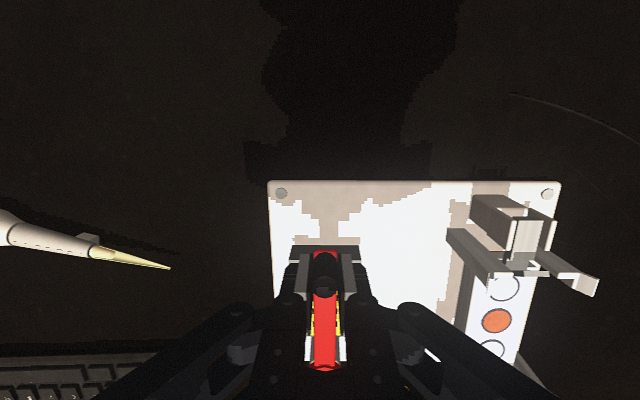

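```bash
python3 -m pendant '[[[0,-0.22,0],0,1],[[0,0,0],0,0.5],[[0,0,0],0,0.2],[[0,0,0],0,0.2],[[0,0,-0.5],0,0.2],[[0,0,-1],0,0.2],[[0,0,-1],0,0.2],[[0,0,-1],0,0.2],[[1,0,-1],0,0.2],[[1,0,-1],0,0.2],[[1,0,0],0,0.2],[[0,0,0],0,0.2]]';  python3 -c "
from h import *
st();snap('wrist','w43');t=snap('top','t43')
c=t['color'][200:290,370:490]; cv2.imwrite('pics/t43z.png',cv2.resize(c,None,fx=6,fy=6,interpolation=cv2.INTER_CUBIC))
s=snap('scene','s43');c=s['color'][200:330,310:480]; cv2.imwrite('pics/s43z.png',cv2.resize(c,None,fx=4.5,fy=4.5,interpolation=cv2.INTER_CUBIC))
"
```

```text
clock: 60.8
tcp_pos: [0.3969, -0.2344, 0.1734]
orientation: [0.0, 0.004, 1.0, -0.0]
wrist_force: [-0.1, 0.1, -0.0]
finger_gap: 0.0341
t 60.8 tcp [ 0.3969 -0.2344  0.1734] q [-0.708  0.121 -0.344  1.105  0.    -0.7  ] F [-0.1  0.1 -0. ] M [-0.05  0.05 -0.  ] gap 0.0341
[[-1.0, 0.008, 0.001], [0.008, 1.0, -0.0], [-0.001, -0.0, -1.0]]
```

View pics/w43.png

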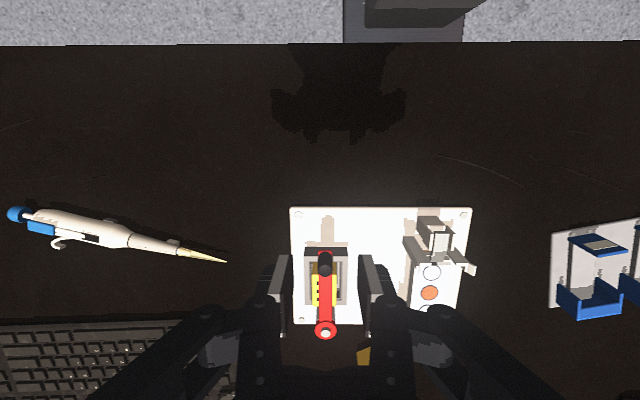

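View pics/s43z.png

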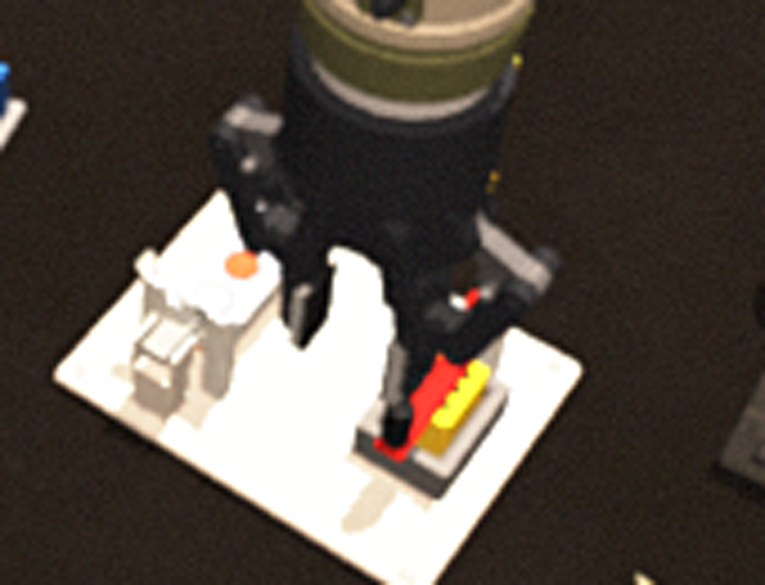

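View pics/t43.png

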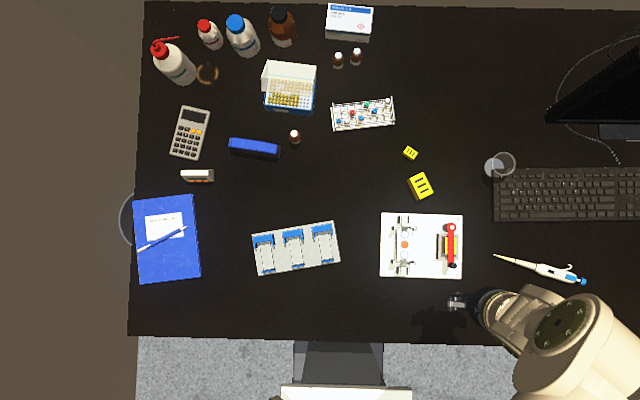

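View pics/t43z.png

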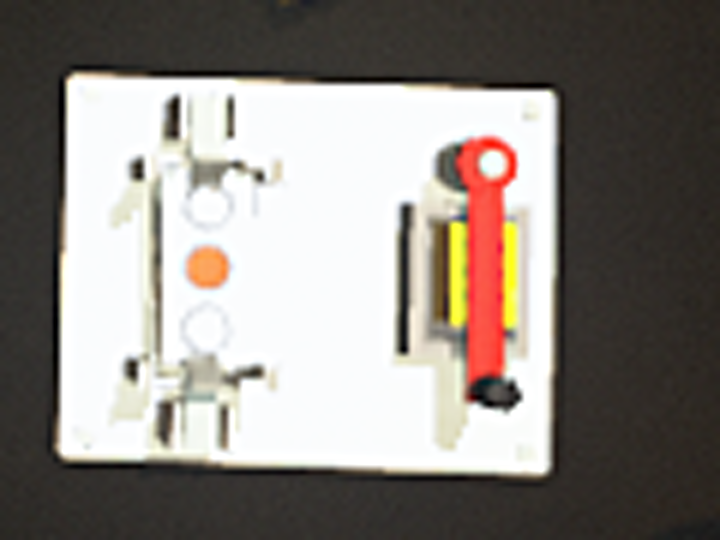

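```bash
python3 -c "
from h import *
w=env.read_camera('wrist'); c=w['color'][200:350,280:480]; cv2.imwrite('pics/w44z.png',cv2.resize(c,None,fx=4,fy=4,interpolation=cv2.INTER_CUBIC))"
```

```text
(no output)
```

View pics/w44z.png

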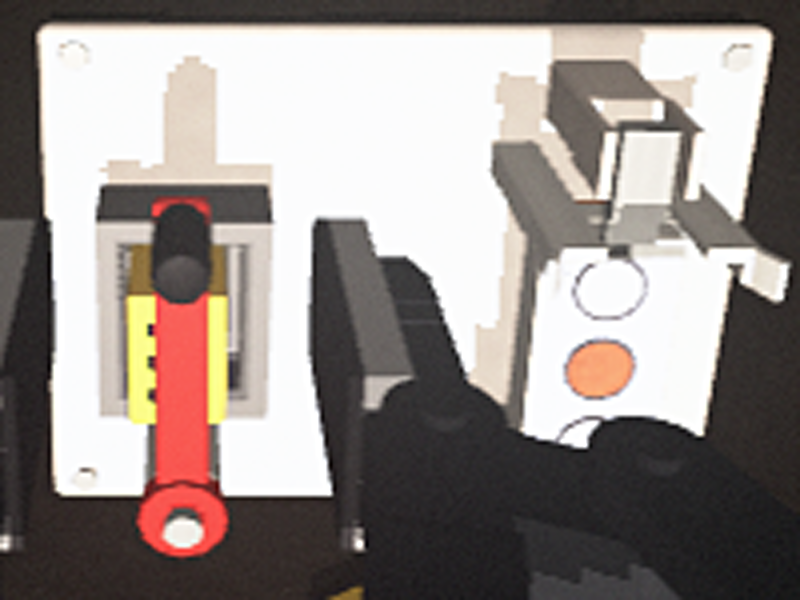

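```bash
python3 -c "
from h import *
print(env.hand_in()); st()"
```

```text
the job is handed in; nothing more can be done
None
the job is handed in; nothing more can be done
```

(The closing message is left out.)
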